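# Load the microscope accessory rack, tallest part last

## Task

Load the grey accessory rack from the lowest part to the tallest, so that nothing gets in the way of the next reach: first lay the flat slider in the lane that runs under the black stage plate, blue handle towards the robot, and push it in until you feel the stiff end pad begin to give (a few millimetres of give, do not drive the pad far back); then stand the orange canister upright in the middle bay, and last the tall black tube upright in the front bay. Set each part down without dropping it, and leave everything else on the bench where it is.

Things in the scene. Friction and masses are not known exactly. Their poses are not given: they have to be found in the camera images.
- rack: Fixed grey rack; origin at table level, x from the robot's side (front) to the back, y left, z up. Tray plate 6 mm thick, x = -150 to 220 mm, 150 mm wide. On its middle line: tube bay (centre x = -95, 62 mm square inside), canister bay (x = -15, 60 mm square inside), slider lane behind. White bay walls 4 mm thick, 10 mm high above the tray plate.
- stage_edge (a point): Middle of the lower front edge of the black stage plate over the lane: x = 72, z = 175 mm in the rack's frame. Plate x = 72 to 220, 170 mm wide, 10 mm thick, on 16 mm posts at x = 130 and 205, y = -68 and 68. With the slider home an upright gripper on its handle would hit this plate; one leaning back towards the robot by about 25 to 40 degrees clears it.
- lane (a point): Point on the lane's floor, x = 85, z = 6 mm in the rack's frame. The lane is 40 mm wide between rails 6 mm thick and 10 mm high above the floor (x = 45 to 220), open at the front; the canister bay's back wall ends at x = 19. With the slider's origin here its ends lie at x = 25 and 145 mm: clear of that wall and of the pad.
- pad (a joint): Black rubber end pad (32 mm wide, 20 mm high) across the lane's back end, held by friction: it slides back under about 8 N and stays where left. Its front face stands anywhere from x = 153 to 173 mm of the rack at the start: find it by touch. Value: how far it has been pushed back, m (0 at the start, limit 0.030). Wanted 0.002 to 0.012, slider left against it. Its frame's origin lies 10 mm behind its face.
- slider: Loose flat dark steel contrast slider, 250 g or so, 120 x 32 x 14 mm (x, y, z) with a blue upright handle block on top, 40 mm long (x), 20 mm wide (y), centred 35 mm behind the origin (x = -35 mm), from 14 to 49 mm height. Origin at the centre of its underside; x along its length, away from the handle end. It lies on the table with x pointing away from the robot within 17 degrees.
- slider_handle (a point): Centre of the slider's blue handle, 36 mm above its underside, 35 mm behind its origin.
- canister: Loose orange objective canister, upright cylinder, 44 mm diameter, 62 mm high, 160 g or so. Origin at the centre of its underside, z up.
- canister_bay (a point): Centre of the floor of the middle bay (6 mm above the table).
- tube: Loose black camera tube with two steel bands, upright cylinder, 46 mm diameter, 150 mm high, 420 g or so. Origin at the centre of its underside, z up.
- tube_bay (a point): Centre of the floor of the front bay (6 mm above the table).
- dish_a: Bystander: low clear glass dish, 60 mm diameter, on the stage plate.
- dish_b: Bystander: second such dish on the stage plate.
- dish_c: Bystander: such a dish on the table near the robot.
- bottle: Bystander: amber bottle, 60 mm diameter, 150 mm high, blue cap.
- spare: Bystander: green canister of the same size as the orange one (44 mm diameter, 62 mm high); stays where it is.
- beaker: Bystander: glass beaker, 72 mm diameter, 90 mm high.
- tipbox: Bystander: blue pipette tip box with clear lid, 120 x 85 x 63 mm.

How it is judged:
By the outcome, as a careful person would: the job done as asked, in the order asked, and still so for the second after the job is handed in, with the robot touching nothing.
It also fails if it takes over 72 s, if anything falls off the work surface, if the arm or the gripper's body presses on something with over 40 N, if the wrist force passes 120 N, or if a joint passes its speed limit or range.

## Robot

A 7-joint arm with a two-finger parallel gripper is mounted at the origin on the work surface. World frame = base frame: x ahead of the robot, y to its left, z up, the work surface at z = 0. Lengths are in m, angles in rad, forces in N, time in s.
With the tool pointing down it reaches from about 0.425 to 0.925 m from the base axis. Payload 6.8 kg.
Tool frame: the origin (TCP) lies on the centre line of the jaws, within the pads' length; the fingertips stand 19 mm ahead of it and the grasp point (between the pads) is the TCP (bot.tcp_to_tips is the distance from the TCP to the fingertips, in m); x points along the fingers, y is the direction in which the jaws open and shut, and the axes are right-handed (so a half turn about x gives the same grasp; the last joint's range is limited). The gripper opens to 85 mm and grips with 20 to 120 N. Pads are 22 mm wide; open, the fingers measure 114 mm over their backs; the gripper's body (76 mm by 85 mm) begins 54 mm behind the grasp point. The pads swing forward as they close: fully open they stand 13 mm farther back than shut.
Start: joints at [1.242, 0.477, 0.022, 1.555, -0.011, 1.109, -0.083], TCP at [0.148, -0.659, 0.25] pointing down, gripper open.
Joint ranges: [-2.96, 2.96], [-0.34, 2.1], [-1.41, 1.46], [0.24, 2.44], [-1.37, 4.51], [0.17, 1.92], [-2.96, 2.96]. Speed limits (rad/s): [2.39, 2.39, 3.14, 3.14, 3.14, 3.14, 3.14].

## Interface

Orientations are given as a unit quaternion [w, x, y, z].
In Python, from station import status, eyes, bot gives the robot as it stands.
- The arm moves only by the tool apply_moves, never from a script. Its arguments are lists of equal length, an entry for each row: "travel": the shift along the tool's x, y, z in cm, a list of three; "turn": the turn, a rotation vector about the tool's x, y, z in rad, a list of three; "grip": the closure, from 0 (fully open) to 1 (shut). In form: {"travel": [[tx, ty, tz], ...], "turn": [[wx, wy, wz], ...], "grip": [grip, ...]}. A call has 1 to 8 rows; each row shifts and turns the pose as measured when the row begins, along the tool's axes as they then stand; what a row does not reach is not made up. A row lasts 1/12 s, in which the tool goes at most 41.7 mm and 7.16 degrees, less where a joint would pass 70% of its speed; a pose out of reach is approached as far as the arm can. A call is refused whole if a number of a shift passes 4.17 or a number of a turn 0.125, either way. A call with a gripper value outside its range is refused whole. The fingers move at their own pace and stop on an object; "newtons" is the grip in N (left out, the last holds). Time passes only in rows, so rows that do not move let the fingers close. It gives the time, the measured TCP pose, the force and the opening at its end, in the units of the state.
- status.get_obs(): the state, without advancing time (a new reading comes with each control period).
- eyes.read_camera(name): name is "scene" or "top" or "wrist"; returns the picture (480x640x3 uint8, red, green, blue); there is no depth.
- eyes.calibration(name): a dict with "intrinsics" (3x3 intrinsics, pixels), "xyz" and "attitude" of the camera in the world; the wrist camera has in their place "T_tool_cam" (4x4, takes a point from camera to tool coordinates, whose origin is the TCP and whose axes are the tool frame's). Camera axes: x right, y down, z forward; pixel columns grow to the right and rows downward; lengths in m; the calibration is good to about 2 mm. A picture is of the moment at which its call begins: read the wrist's pose just before it. calibration takes no time and is no camera call.
- bot.hand_in(): hands the job in, once; it reports no verdict.
Trained networks look in the newest picture that a camera, given by its name, has taken for a name from the list of things; names that differ only in an ending like _2 or _b are one class to them, and where a whole thing is asked for, a point or a joint stands for the part that bears it (a point fixed in the world has none). Each returns a list of dicts, best first, with "score" (0 to 1); they miss things now and then, are a little off and sometimes report something else, mostly with a low value. They report only what shows in the picture. A call takes as long as a camera call.
- eyes.masks_of(thing, camera): "region" (480x640 bool, what is visible of it) and "rect" ([left, top, right, bottom] in pixels, round what is visible of it).
The state is a dict: "t": time; "q": joint angles; "joint_vel": joint speeds; "joint_torque": joint torques, N m; "eef_pos": TCP position; "tool_rot": TCP orientation; "contact_force": force on the tool from outside, world axes, zero at the start; "torque": the same for the moment, N m; "gripper_width": opening from 0.0 (shut) to 1.0 (fully open).
Only numpy, scipy, OpenCV 4.12 (cv2) and the standard library are available. Lean on these libraries where they do the work, as an engineer would, in place of code of your own. Each camera call takes 0.05 s, during which the arm holds its last target. There are 200 camera calls.

## Working session

There is one attempt and no reset: what is moved stays moved. The work goes in short steps, Python scripts to look and compute and a tool call to move; the robot and the scene stay as the last step left them, time stands still between calls to the robot, and variables do not carry over. Pictures are saved under pics/ and viewed, about 8 in all and at most 12, crops included, and the job is handed in when it is done.

Besides the shell and the picture viewer there is one more tool, called after ">>>" as name(argument=value, ...) on one line, values as JSON. apply_moves: Moves the arm, as the interface text tells. Its arguments: {"type":"object","properties":{"travel":{"type":"array"},"turn":{"type":"array"},"grip":{"type":"array"},"newtons":{"type":"number"}},"required":["travel","turn","grip"]}

```bash
ls; mkdir -p pics; python3 - <<'E'
from station import status, eyes, bot
import cv2,numpy as np
print(status.get_obs())
for c in ("scene","top"):
    im=eyes.read_camera(c); cv2.imwrite(f"pics/{c}0.png",im[:,:,::-1]); print(c,eyes.calibration(c))
print(eyes.calibration("wrist"))
for c in ("scene","top"):
  for n in ("rack","slider","canister","tube","stage_edge","spare","bottle","beaker","tipbox","dish_c"):
    try: print(c,n,[(round(d["score"],2),[int(v) for v in d["rect"]]) for d in eyes.masks_of(n,c)[:3]])
    except Exception as e: print(c,n,e)
E
```

```text
pics
{'t': 0.0, 'q': array([ 1.24193502,  0.47780226,  0.02233497,  1.55646788, -0.01149434,
        1.10929087, -0.08305617]), 'joint_vel': array([ 1.64938708e-05, -5.32207296e-04,  1.04703835e-03,  3.96940451e-04,
        5.39955051e-04,  1.19797225e-03, -1.00770745e-03]), 'joint_torque': array([-4.44711859e-04, -5.96451616e+01,  1.60801705e+00, -2.81201273e+01,
        1.25482617e-02,  9.33805393e-03, -2.26348459e-05]), 'eef_pos': array([ 0.14767157, -0.65807065,  0.24931721]), 'tool_rot': array([-0.07727846, -0.70267974, -0.07855711,  0.70292105]), 'contact_force': array([0.7924366 , 0.01981119, 0.07030908]), 'torque': array([ 0.00274013, -0.00050432, -0.03213391]), 'gripper_width': 1.001247353034569}
scene {'intrinsics': array([[555.54629266,   0.        , 327.19201314],
       [  0.        , 555.54629266, 230.98207112],
       [  0.        ,   0.        ,   1.        ]]), 'xyz': array([ 1.23478344, -0.50300342,  1.19613368]), 'attitude': array([-0.30257882,  0.84079775,  0.42521437, -0.14386777])}
top {'intrinsics': array([[511.94070466,   0.        , 314.57647912],
       [  0
[... 1352 characters left out ...]
94, 265]), (0.57, [212, 231, 233, 251]), (0.55, [338, 268, 363, 289])]
top rack [(0.67, [286, 127, 370, 296]), (0.62, [117, 262, 156, 290])]
top slider [(0.65, [415, 214, 433, 257])]
top canister [(0.75, [476, 271, 499, 288])]
top tube [(0.77, [213, 230, 240, 251])]
top stage_edge [(0.68, [282, 128, 370, 302])]
top spare [(0.54, [208, 168, 238, 189]), (0.5, [283, 127, 374, 298])]
top bottle [(0.76, [120, 264, 156, 291]), (0.63, [286, 129, 374, 295])]
top beaker [(0.59, [489, 218, 528, 248]), (0.56, [477, 275, 500, 287]), (0.26, [296, 150, 324, 176])]
top tipbox [(0.73, [452, 162, 488, 212])]
top dish_c [(0.97, [379, 315, 404, 342]), (0.78, [295, 147, 323, 176]), (0.57, [339, 144, 366, 172])]
```

View pics/top0.png

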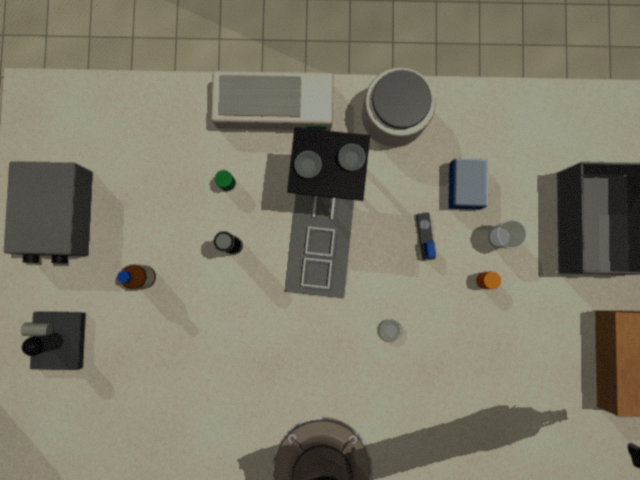

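View pics/scene0.png

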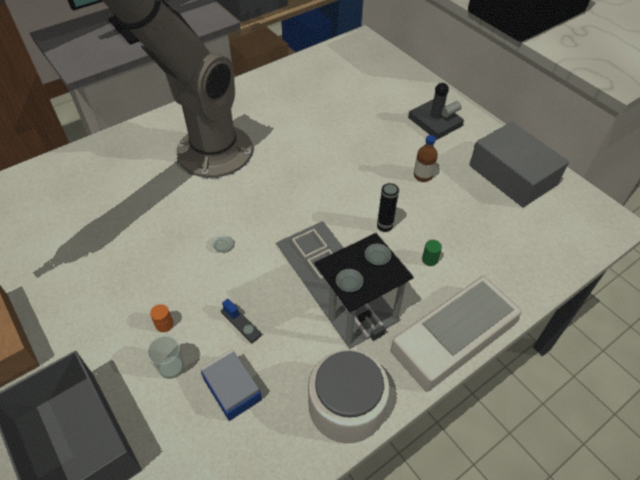

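Top view: robot base (323,470), rack (320,210) with the bays at (317,273) and (320,241), slider (426,235) with its handle at (431,251), canister (488,281), beaker right behind it (500,236), tube (228,242). Scene view: the pad and lane show through under the stage at (370,322).

```bash
cat > h.py <<'E'
from station import status, eyes, bot
import cv2,numpy as np
from scipy.spatial.transform import Rotation as R
def rot(q): return R.from_quat([q[1],q[2],q[3],q[0]])
def campose(c):
    k=eyes.calibration(c); K=k["intrinsics"]
    if c=="wrist":
        o=status.get_obs(); T=k["T_tool_cam"]; A=rot(o["tool_rot"]).as_matrix()
        return K,A@T[:3,:3],A@T[:3,3]+o["eef_pos"]
    return K,rot(k["attitude"]).as_matrix(),np.array(k["xyz"])
def w(P,uv,z):
    K,A,p=P; uv=np.atleast_2d(uv).astype(float)
    d=np.c_[uv,np.ones(len(uv))]@np.linalg.inv(K).T@A.T
    return p+d*((z-p[2])/d[:,2])[:,None]
def px(P,X):
    K,A,p=P; c=(np.atleast_2d(X)-p)@A; q=c@K.T; return q[:,:2]/q[:,2:]
def tool(verbose=True):
    o=status.get_obs(); A=rot(o["tool_rot"]).as_matrix()
    if verbose: print("t",round(o["t"],2),"pos",o["eef_pos"].round(4),"x",A[:,0].round(3),"y",A[:,1].round(3),"F",o["contact_force"].round(1),"w",round(o["gripper_width"],3),"q",o["q"].round(2))
    return A,o["eef_pos"]
def plan(pos,A2):
    """tool-frame shift (cm) and rotvec to target pose"""
    A,p=tool(); rv=R.from_matrix(A.T@A2).as_rotvec()
    print("shift world cm",((np.array(pos)-p)*100).round(2),"tool cm",(A.T@(np.array(pos)-p)*100).round(2),"rotvec",rv.round(4),"deg",np.degrees(np.linalg.norm(rv)).round(1))
E
python3 - <<'E'
from h import *
P=campose("top"); im=cv2.imread("pics/top0.png")
g=im.min(2)
def blob(mask,z,name):
    cs,_=cv2.findContours(mask.astype(np.uint8),cv2.RETR_EXTERNAL,cv2.CHAIN_APPROX_NONE)
    for c in cs:
        if cv2.contourArea(c)<15: continue
        r=cv2.minAreaRect(c); b=w(P,cv2.boxPoints(r),z); print(name,np.round(r[0],1),"ctr",b.mean(0).round(4),"sides mm",(np.linalg.norm(b[1]-b[0])*1e3).round(),(np.linalg.norm(b[2]-b[1])*1e3).round(),"dir",np.degrees(np.arctan2(*(b[1]-b[0])[1::-1])).round(1))
m=np.zeros(g.shape,bool); m[225:292,295:342]=g[225:292,295:342]>125; blob(m,.016,"bay")
h=cv2.cvtColor(im,cv2.COLOR_BGR2HSV)
m=np.zeros(g.shape,bool); s=h[235:265,412:445]; m[235:265,412:445]=(s[...,1]>150)&(abs(s[...,0].astype(int)-112)<15); blob(m,.049,"handle")
m=np.zeros(g.shape,bool); m[205:265,410:445]=g[205:265,410:445]<95; blob(m,.014,"slider")
m=np.zeros(g.shape,bool); s=h[265:295,470:505]; m[265:295,470:505]=(s[...,1]>150); blob(m,.05,"can")
m=np.zeros(g.shape,bool); m[122:205,280:375]=g[122:205,280:375]<45; blob(m,.185,"stage")
a=cv2.resize(im[120:305,275:380],None,fx=3,fy=3,interpolation=cv2.INTER_CUBIC); b=cv2.resize(im[205:298,405:510],None,fx=4,fy=4,interpolation=cv2.INTER_CUBIC)
o=np.zeros((555,740,3),np.uint8); o[:a.shape[0],:a.shape[1]]=a; o[:b.shape[0],320:320+b.shape[1]]=b; cv2.imwrite("pics/c1.png",o)
t=eyes.masks_of
for n,z in (("tube",.15),("canister",.062),("beaker",.09)):
  # triangulate roughly
  for c in ("top","scene"):
    pass
for n,uv in (("tube top",(223,240)),):
    print(n,w(P,uv,.15))
E
```

```text
handle [428.8 249.2] ctr [ 0.5419 -0.251   0.049 ] sides mm 24.0 39.0 dir -79.4
slider [423.2 236.3] ctr [ 0.5765 -0.2447  0.014 ] sides mm 50.0 120.0 dir -81.7
slider [441.5 207. ] ctr [ 0.6517 -0.2905  0.014 ] sides mm 13.0 10.0 dir -88.8
can [488. 280.] ctr [ 0.4698 -0.3951  0.05  ] sides mm 58.0 39.0 dir -88.8
stage [328.6 166.2] ctr [7.123e-01 7.000e-04 1.850e-01] sides mm 182.0 174.0 dir -4.0
tube top [[0.54652294 0.23435173 0.15      ]]
```

View pics/c1.png

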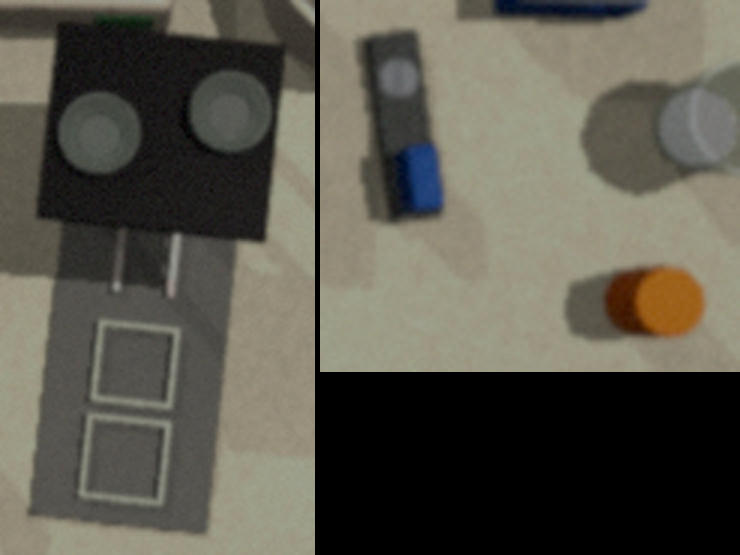

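The crop shows the bay corners, lane rails (122,230)-(116,290) and (177,235)-(171,297), slider plate and handle corners, and canister top at (669,301). I fit the poses from these.

```bash
python3 - <<'E'
from h import *
from scipy.optimize import least_squares
P=campose("top")
def fit(model,pix,x0,free=3):
    f=lambda p:(px(P,np.c_[(model[:,:2]@np.array([[np.cos(p[2]),np.sin(p[2])],[-np.sin(p[2]),np.cos(p[2])]]))+p[:2],model[:,2]])-pix).ravel()
    s=least_squares(f,x0,loss="soft_l1"); print(s.x.round(4),"deg",np.degrees(s.x[2]).round(2),"res",s.fun.reshape(-1,2).round(1).tolist()); return s.x
def sq(c,h): return [[c+h,h,.016],[c+h,-h,.016],[c-h,-h,.016],[c-h,h,.016]]
M=np.array(sq(-.015,.034)+sq(-.095,.035)+[[-.15,.075,.006],[-.15,-.075,.006],[.072,.085,.185],[.072,-.085,.185],[.22,.085,.185],[.22,-.085,.185]])
pix=np.array([(100,321),(180,327),(173,408),(92,403),(87,414),(171,421),(163,503),(79,497),(29,515),(208,533),(39,217),(265,240),(58,25),(284,43)])/3+[275,120]
print("rack");fit(M,pix,[.55,0,0])
M=np.array([[.06,.016,.014],[.06,-.016,.014],[-.06,.016,.014],[-.015,.01,.049],[-.015,-.01,.049],[-.055,-.01,.049],[-.055,.01,.049]])
pix=np.array([(367,37),(415,32),(390,220),(402,152),(432,146),(441,210),(411,213)],float); pix=np.c_[405+(pix[:,0]-320)/4,205+pix[:,1]/4]
print("slider");fit(M,pix,[.57,-.25,.1])
print("can",w(P,(405+(669-320)/4,205+301/4),.062))
A,p=tool(); print(A.round(3))
E
```

```text
rack
[ 0.573   0.0131 -0.083 ] deg -4.75 res [[-0.2, -0.4], [0.1, 0.4], [-0.3, 0.2], [-0.3, -0.9], [0.5, -0.3], [0.3, 0.3], [0.1, 0.9], [0.2, -0.0], [0.3, 0.2], [0.0, 0.4], [-1.4, -0.0], [0.3, 0.2], [-0.5, -1.8], [0.4, 0.0]]
slider
[ 0.5749 -0.2507  0.1294] deg 7.41 res [[-0.4, -0.2], [0.2, -0.3], [-0.2, 1.3], [-0.1, -0.7], [0.5, -0.1], [0.3, 0.1], [-0.3, 0.2]]
can [[ 0.46930315 -0.40129955  0.062     ]]
t 1.1 pos [ 0.1479 -0.6586  0.2503] x [ 0. -0. -1.] y [ 0.219 -0.976  0.   ] F [-0.6 -0.4 -0.4] w 1.0 q [ 1.24  0.48  0.02  1.56 -0.01  1.11 -0.08]
[[ 0.     0.219 -0.976]
 [-0.    -0.976 -0.219]
 [-1.     0.    -0.   ]]
```

>>> apply_moves(travel=[[0,-2.2,-3.4],[0,-2.2,-3.4],[0,-2.2,-3.4],[0,-2.2,-3.4],[0,-2.2,-3.4],[0,-2.2,-3.4],[0,-2.2,-3.4],[0,-2.2,-3.4]], turn=[[0,0,0],[0,0,0],[0,0,0],[0,0,0],[0,0,0],[0,0,0],[0,0,0],[0,0,0]], grip=[0,0,0,0,0,0,0,0])

```text
t: 1.77
eef_pos: [0.3724, -0.4297, 0.2487]
tool_rot: [-0.073, -0.702, -0.068, 0.706]
contact_force: [1.1, -0.6, -0.5]
gripper_width: 1.003
```

>>> apply_moves(travel=[[0,-2.2,-3.4],[0,-2.2,-3.4],[0,-2.2,-3.4],[0,-2.2,-3.4],[0,0,0],[0,0,0],[0,0,0],[0,0,0]], turn=[[0,0,0],[0,0,0],[0,0,0],[0,0,0],[-0.125,0,0],[-0.125,0,0],[-0.125,0,0],[-0.125,0,0]], grip=[0,0,0,0,0,0,0,0])

```text
t: 2.43
eef_pos: [0.5019, -0.2984, 0.2496]
tool_rot: [0.246, 0.664, 0.242, -0.663]
contact_force: [-0.2, -0.3, 0.2]
gripper_width: 0.996
```

>>> apply_moves(travel=[[0,0,0],[0,0,0],[0,0,0],[0,0,0],[0,0,0],[0,0,0],[0,0,0],[0,0,0]], turn=[[-0.125,0,0],[-0.125,0,0],[-0.125,0,0],[-0.125,0,0],[-0.125,0,0],[-0.125,0,0],[-0.125,0,0],[-0.125,0,0]], grip=[0,0,0,0,0,0,0,0])

```text
t: 3.1
eef_pos: [0.5027, -0.2977, 0.2504]
tool_rot: [0.535, 0.465, 0.529, -0.466]
contact_force: [-0.1, -0.8, -0.1]
gripper_width: 0.998
```

>>> apply_moves(travel=[[0,0,0],[0,0,0],[0,0,0],[0,0,0],[0,0,0],[0,0,0],[0,0,0],[0,0,0]], turn=[[-0.125,0,0],[-0.125,0,0],[-0.125,0,0],[-0.125,0,0],[-0.125,0,0],[-0.125,0,0],[-0.125,0,0],[-0.125,0,0]], grip=[0,0,0,0,0,0,0,0])

```text
t: 3.77
eef_pos: [0.5024, -0.2988, 0.2512]
tool_rot: [0.693, 0.151, 0.688, -0.156]
contact_force: [-0.5, -0.2, -0.1]
gripper_width: 1.0
```

```bash
cat >> h.py <<'E'
def pose(yaw,lean):
    f=np.array([np.cos(yaw),np.sin(yaw),0]); u=np.array([0,0,1.])
    x=np.sin(lean)*f-np.cos(lean)*u; z=np.cos(lean)*f+np.sin(lean)*u
    return np.c_[x,np.cross(z,x),z]
def sl(px_,pz,S): # point in planar frame S=(x,y,yaw)
    return np.array([S[0]+px_*np.cos(S[2]),S[1]+px_*np.sin(S[2]),pz])
SL=(.5749,-.2507,.1294); RK=(.573,.0131,-.083)
E
python3 - <<'E'
from h import *
A2=pose(SL[2],np.radians(32)); g=sl(-.035,.043,SL)
plan(g-A2[:,0]*.12,A2)
plan(g-A2[:,0]*.12,pose(SL[2],0))
E
```

```text
t 3.77 pos [ 0.5024 -0.2988  0.2512] x [ 0.005 -0.008 -1.   ] y [ 0.424  0.906 -0.005] F [-0.5 -0.2 -0.1] w 1.0 q [ 0.92  0.39 -0.64  1.75  0.27  1.08  1.33]
shift world cm [ -2.53   3.54 -10.64] tool cm [10.6   2.19 -3.87] rotvec [-0.5504 -0.537   0.1654] deg 45.1
t 3.77 pos [ 0.5024 -0.2988  0.2512] x [ 0.005 -0.008 -1.   ] y [ 0.424  0.906 -0.005] F [-0.5 -0.2 -0.1] w 1.0 q [ 0.92  0.39 -0.64  1.75  0.27  1.08  1.33]
shift world cm [ -2.53   3.54 -10.64] tool cm [10.6   2.19 -3.87] rotvec [-0.5675  0.0063  0.0072] deg 32.5
```

>>> apply_moves(travel=[[0,0,0],[0,0,0],[0,0,0],[0,0,0],[0,0,0],[0,0,0],[0,0,0],[0,0,0]], turn=[[-0.078,-0.076,0.024],[-0.078,-0.076,0.024],[-0.078,-0.076,0.024],[-0.078,-0.076,0.024],[-0.078,-0.076,0.024],[-0.078,-0.076,0.024],[-0.078,-0.076,0.024],[0,0,0]], grip=[0,0,0,0,0,0,0,0])

```text
t: 4.43
eef_pos: [0.5033, -0.3007, 0.2532]
tool_rot: [0.877, -0.044, 0.474, 0.065]
contact_force: [-1.0, 0.2, -1.0]
gripper_width: 1.002
```

```bash
python3 - <<'E'
from h import *
A2=pose(SL[2],np.radians(32)); g=sl(-.035,.043,SL)
plan(g-A2[:,0]*.12,A2)
E
```

```text
t 4.43 pos [ 0.5033 -0.3007  0.2532] x [ 0.542  0.072 -0.837] y [-0.156  0.988 -0.015] F [-1.   0.2 -1. ] w 1.002 q [ 1.54  0.38 -1.08  2.04 -0.07  0.46  2.36]
shift world cm [ -2.61   3.73 -10.84] tool cm [ 7.93  4.26 -7.57] rotvec [ 0.031   0.0204 -0.0015] deg 2.1
```

>>> apply_moves(travel=[[2.6,1.4,-2.5],[2.6,1.4,-2.5],[2.6,1.4,-2.5],[0,0,0]], turn=[[0.01,0.007,0],[0.01,0.007,0],[0.01,0.007,0],[0,0,0]], grip=[0,0,0,0])

```text
t: 4.77
eef_pos: [0.4774, -0.2674, 0.1464]
tool_rot: [0.873, -0.025, 0.485, 0.049]
contact_force: [-1.8, 0.7, -1.0]
gripper_width: 1.003
```

```bash
python3 - <<'E'
from h import *
A2=pose(SL[2],np.radians(32)); g=sl(-.035,.043,SL)
plan(g-A2[:,0]*.12,A2); plan(g,A2)
P=campose("wrist"); im=eyes.read_camera("wrist")[:,:,::-1].copy()
np.save("P.npy",np.array([0]));
c,s=np.cos(SL[2]),np.sin(SL[2]);
def tr(m): m=np.array(m,float); return np.c_[SL[0]+c*m[:,0]-s*m[:,1],SL[1]+s*m[:,0]+c*m[:,1],m[:,2]]
for m in ([[.06,.016,.014],[.06,-.016,.014],[-.06,-.016,.014],[-.06,.016,.014]],[[-.015,.01,.049],[-.015,-.01,.049],[-.055,-.01,.049],[-.055,.01,.049]]):
    cv2.polylines(im,[px(P,tr(m)).round().astype(np.int32)],True,(0,255,255),1)
cv2.imwrite("pics/w1.png",im)
E
```

```text
t 4.77 pos [ 0.4774 -0.2674  0.1464] x [ 0.525  0.061 -0.849] y [-0.11   0.994  0.004] F [-1.8  0.7 -1. ] w 1.003 q [ 1.36  0.45 -0.9   2.21  0.01  0.2   2.26]
shift world cm [-0.03  0.4  -0.16] tool cm [ 0.15  0.4  -0.07] rotvec [-0.0181 -0.0019  0.0071] deg 1.1
t 4.77 pos [ 0.4774 -0.2674  0.1464] x [ 0.525  0.061 -0.849] y [-0.11   0.994  0.004] F [-1.8  0.7 -1. ] w 1.003 q [ 1.36  0.45 -0.9   2.21  0.01  0.2   2.26]
shift world cm [  6.28   1.22 -10.34] tool cm [12.14  0.48 -0.05] rotvec [-0.0181 -0.0019  0.0071] deg 1.1
```

View pics/w1.png

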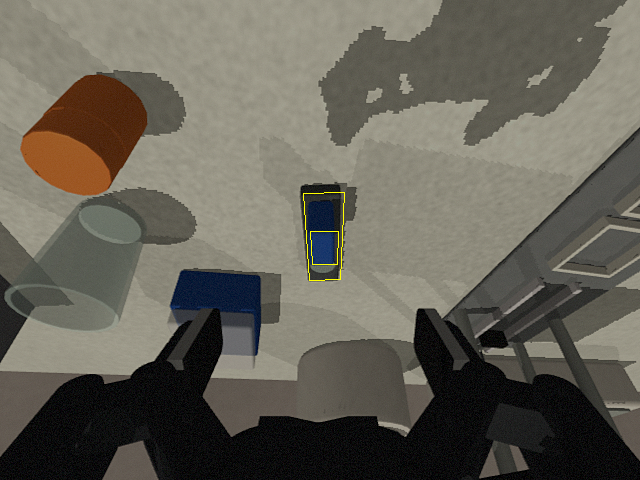

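The wrist view shows the slider outline overlay matching (handle top at (325,248)); the canister is at (80,140) and the beaker at (80,265), both clear of the path. I'll descend along the tool axis and grip.

>>> apply_moves(travel=[[4,0.2,0],[4,0.2,0],[3.2,0,0],[0.6,0,0],[0,0,0]], turn=[[-0.01,0,0.004],[-0.008,0,0.003],[0,0,0],[0,0,0],[0,0,0]], grip=[0,0,0,0,0])

```text
t: 5.23
eef_pos: [0.5085, -0.2763, 0.1207]
tool_rot: [0.872, -0.033, 0.487, 0.042]
contact_force: [-0.6, -0.5, -0.2]
gripper_width: 0.998
```

```bash
python3 - <<'E'
from h import *
A2=pose(SL[2],np.radians(32)); g=sl(-.035,.043,SL)
plan(g,A2)
E
```

```text
t 5.23 pos [ 0.5085 -0.2763  0.1207] x [ 0.523  0.041 -0.852] y [-0.106  0.994 -0.017] F [-0.6 -0.5 -0.2] w 0.998 q [ 1.3   0.55 -0.91  2.17  0.63  0.18  1.66]
shift world cm [ 3.17  2.11 -7.77] tool cm [ 8.36  1.9  -1.18] rotvec [-0.0104 -0.007   0.0267] deg 1.7
```

>>> apply_moves(travel=[[0,1,0],[0,0.9,-0.5]], turn=[[0,0.1,0.013],[0,0.035,0.013]], grip=[0,0])

```text
t: 5.4
eef_pos: [0.5049, -0.262, 0.1224]
tool_rot: [0.836, -0.029, 0.545, 0.047]
contact_force: [0.9, -0.1, 1.0]
gripper_width: 1.001
```

```bash
python3 - <<'E'
from h import *
A2=pose(SL[2],np.radians(25)); g=sl(-.035,.043,SL)
plan(g,A2); plan(g-.06*A2[:,0],A2)
E
```

```text
t 5.4 pos [ 0.5049 -0.262   0.1224] x [ 0.401  0.047 -0.915] y [-0.111  0.994  0.002] F [ 0.9 -0.1  1. ] w 1.001 q [ 1.25  0.54 -0.93  2.11  0.58  0.37  1.65]
shift world cm [ 3.53  0.68 -7.94] tool cm [8.71 0.26 0.07] rotvec [-0.0177 -0.0209  0.0054] deg 1.6
t 5.4 pos [ 0.5049 -0.262   0.1224] x [ 0.401  0.047 -0.915] y [-0.111  0.994  0.002] F [ 0.9 -0.1  1. ] w 1.001 q [ 1.25  0.54 -0.93  2.11  0.58  0.37  1.65]
shift world cm [ 1.02  0.35 -2.5 ] tool cm [ 2.71  0.23 -0.05] rotvec [-0.0177 -0.0209  0.0054] deg 1.6
```

>>> apply_moves(travel=[[3.5,0.2,0],[3.5,0,0],[1.7,0,0],[0,0,0]], turn=[[-0.01,-0.01,0],[-0.008,-0.01,0],[0,0,0],[0,0,0]], grip=[0,0,0,0])

```text
t: 5.73
eef_pos: [0.5523, -0.2646, 0.0541]
tool_rot: [0.846, -0.039, 0.531, 0.044]
contact_force: [-0.7, -0.3, 0.5]
gripper_width: 1.002
```

```bash
python3 - <<'E'
from h import *
A2=pose(SL[2],np.radians(25)); g=sl(-.035,.043,SL)
plan(g,A2)
E
```

```text
t 5.73 pos [ 0.5523 -0.2646  0.0541] x [ 0.433  0.032 -0.901] y [-0.116  0.993 -0.02 ] F [-0.7 -0.3  0.5] w 1.002 q [ 0.98  0.63 -0.65  2.09  0.78  0.19  1.44]
shift world cm [-1.21  0.94 -1.11] tool cm [ 0.51  1.1  -1.46] rotvec [-0.0034  0.0124  0.0241] deg 1.6
```

>>> apply_moves(travel=[[0,0.5,0],[0,0.6,-0.7]], turn=[[0,0.1,0.012],[0,0.03,0.012]], grip=[0,0])

```text
t: 5.9
eef_pos: [0.5469, -0.2564, 0.0555]
tool_rot: [0.808, -0.036, 0.586, 0.049]
contact_force: [1.0, 0.2, -0.1]
gripper_width: 0.997
```

```bash
python3 - <<'E'
from h import *
A2=pose(SL[2],np.radians(18)); g=sl(-.035,.043,SL)
plan(g,A2)
E
```

```text
t 5.9 pos [ 0.5469 -0.2564  0.0555] x [ 0.309  0.037 -0.95 ] y [-0.122  0.993 -0.001] F [ 1.   0.2 -0.1] w 0.997 q [ 1.    0.66 -0.74  2.02  0.72  0.41  1.48]
shift world cm [-0.67  0.12 -1.25] tool cm [ 0.99  0.21 -1.01] rotvec [-0.0063  0.0025  0.0035] deg 0.4
```

>>> apply_moves(travel=[[1.0,0.2,-1.0],[0.2,0,0],[0,0,0],[0,0,0],[0,0,0],[0,0,0],[0,0,0],[0,0,0]], turn=[[0,0,0],[0,0,0],[0,0,0],[0,0,0],[0,0,0],[0,0,0],[0,0,0],[0,0,0]], grip=[0,0,0.6,1,1,1,1,1], newtons=50)

```text
t: 6.57
eef_pos: [0.5432, -0.2596, 0.0475]
tool_rot: [0.811, -0.037, 0.582, 0.045]
contact_force: [1.4, 0.3, -1.4]
gripper_width: 0.222
```

```bash
python3 - <<'E'
from h import *
A2=pose(SL[2],np.radians(18)); g=sl(-.035,.043,SL)
plan(g,A2)
E
```

```text
t 6.57 pos [ 0.5432 -0.2596  0.0475] x [ 0.318  0.029 -0.948] y [-0.116  0.993 -0.008] F [ 1.4  0.3 -1.4] w 0.222 q [ 0.98  0.66 -0.71  2.04  0.74  0.37  1.46]
shift world cm [-0.3   0.44 -0.45] tool cm [ 0.35  0.47 -0.38] rotvec [-0.0102  0.0104  0.0121] deg 1.1
```

>>> apply_moves(travel=[[-3,0,1],[-3,0,1],[-3,0,1],[-1,0,0.3]], turn=[[0,0,0],[0,0,0],[0,0,0],[0,0,0]], grip=[1,1,1,1])

```text
t: 6.9
eef_pos: [0.5378, -0.2571, 0.1503]
tool_rot: [0.807, -0.035, 0.588, 0.047]
contact_force: [1.3, 0.1, -1.3]
gripper_width: 0.225
```

```bash
python3 - <<'E'
from h import *
plan(sl(-.01-.032,.06+.0475,RK),pose(RK[2],np.radians(18.5)))
E
```

```text
t 6.9 pos [ 0.5378 -0.2571  0.1503] x [ 0.305  0.035 -0.952] y [-0.117  0.993 -0.001] F [ 1.3  0.1 -1.3] w 0.225 q [ 1.16  0.55 -0.94  1.98  0.55  0.59  1.62]
shift world cm [-0.67 27.37 -4.28] tool cm [ 4.83 27.26  1.11] rotvec [ 0.1907 -0.0107 -0.0617] deg 11.5
```

>>> apply_moves(travel=[[0,3.9,0.1],[0,3.9,0.1],[0,3.9,0.1],[0,3.9,0.1],[0,3.9,0.1],[0,3.9,0.1],[0,3.9,0.1],[0,0,0]], turn=[[0,0,0],[0,0,0],[0,0,0],[0,0,0],[0,0,0],[0,0,0],[0,0,0],[0.1,0,-0.03]], grip=[1,1,1,1,1,1,1,1])

```text
t: 7.57
eef_pos: [0.5119, 0.0157, 0.1503]
tool_rot: [0.809, 0.003, 0.588, -0.002]
contact_force: [0.3, 0.2, -2.7]
gripper_width: 0.223
```

```bash
python3 - <<'E'
from h import *
plan(sl(-.01-.032,.06+.0475,RK),pose(RK[2],np.radians(18.5)))
plan(sl(-.01-.032,.06+.0475,RK),pose(RK[2],np.radians(27)))
E
```

```text
t 7.57 pos [0.5119 0.0157 0.1503] x [ 0.309 -0.    -0.951] y [0.007 1.    0.002] F [ 0.3  0.2 -2.7] w 0.223 q [ 0.51  0.32 -0.79  2.21  0.68  0.48  0.77]
shift world cm [ 1.93  0.09 -4.28] tool cm [4.66 0.09 0.51] rotvec [ 0.0715 -0.0089 -0.0257] deg 4.4
t 7.57 pos [0.5119 0.0157 0.1503] x [ 0.309 -0.    -0.951] y [0.007 1.    0.002] F [ 0.3  0.2 -2.7] w 0.223 q [ 0.51  0.32 -0.79  2.21  0.68  0.48  0.77]
shift world cm [ 1.93  0.09 -4.28] tool cm [4.66 0.09 0.51] rotvec [ 0.0695 -0.1572 -0.031 ] deg 10.0
```

>>> apply_moves(travel=[[3,0.1,0.3],[1.7,0,0.2],[0,0,0]], turn=[[0.04,-0.005,-0.013],[0.032,-0.004,-0.012],[0,0,0]], grip=[1,1,1])

```text
t: 7.82
eef_pos: [0.5306, 0.0216, 0.106]
tool_rot: [0.812, 0.024, 0.583, -0.033]
contact_force: [-0.4, 0.7, -1.9]
gripper_width: 0.226
```

```bash
python3 - <<'E'
from h import *
plan(sl(-.01-.032,.06+.0475,RK),pose(RK[2],np.radians(18.5)))
P=campose("wrist"); im=eyes.read_camera("wrist")[:,:,::-1].copy(); cv2.imwrite("pics/w2raw.png",im); A,p=tool()
np.savez("w2.npz",A=A,p=p)
c,s=np.cos(RK[2]),np.sin(RK[2])
def tr(m): m=np.array(m,float); return np.c_[RK[0]+c*m[:,0]-s*m[:,1],RK[1]+s*m[:,0]+c*m[:,1],m[:,2]]
def dr(m,col): cv2.polylines(im,[px(P,tr(m)).round().astype(np.int32)],True,col,1)
dr([[.02,.034,.016],[.02,-.034,.016],[-.049,-.034,.016],[-.049,.034,.016]],(0,255,255))
dr([[.045,.02,.016],[.1,.02,.016]],(0,255,255)); dr([[.045,-.02,.016],[.1,-.02,.016]],(0,255,255))
dr([[.072,.085,.175],[.072,-.085,.175]],(0,255,0))
z=.06; dr([[.05,.016,z+.014],[.05,-.016,z+.014],[-.07,-.016,z+.014],[-.07,.016,z+.014]],(0,0,255))
cv2.imwrite("pics/w2.png",im)
E
```

```text
t 7.82 pos [0.5306 0.0216 0.106 ] x [ 0.318 -0.025 -0.948] y [0.082 0.997 0.001] F [-0.4  0.7 -1.9] w 0.226 q [ 0.32  0.4  -0.62  2.21  0.9   0.42  0.46]
shift world cm [ 0.06 -0.51  0.15] tool cm [-0.11 -0.5   0.14] rotvec [ 0.0005  0.0022 -0.0016] deg 0.2
t 7.87 pos [0.53   0.0215 0.1066] x [ 0.318 -0.025 -0.948] y [0.08  0.997 0.001] F [ 0.3  0.  -2.4] w 0.225 q [ 0.32  0.4  -0.62  2.21  0.89  0.42  0.47]
```

View pics/w2.png

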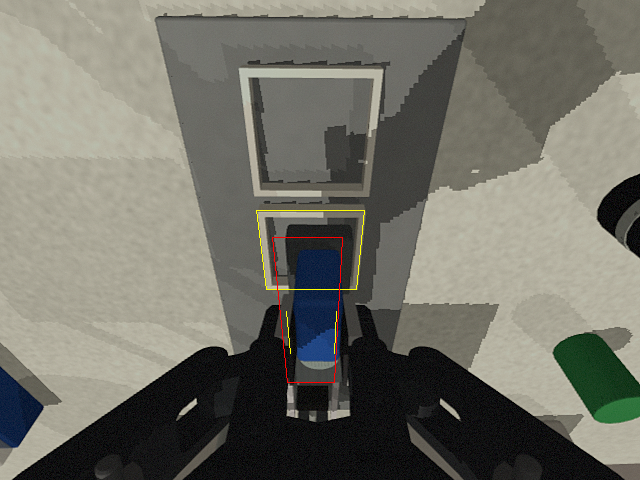

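Wrist view: the slider (handle (318,300)) is held and straight, and the rack overlay fits the middle bay (310,250). The slider sits about 5 mm left of the lane line, as the numbers say.

>>> apply_moves(travel=[[0,-0.5,0],[1.1,0,3],[1.1,0,3],[1,0,2.2],[0,0,0]], turn=[[0,0,0],[0,0,0],[0,0,0],[0,0,0],[0,0,0]], grip=[1,1,1,1,1])

```text
t: 8.28
eef_pos: [0.6154, 0.0039, 0.1029]
tool_rot: [0.81, 0.022, 0.585, -0.032]
contact_force: [0.9, -0.5, -0.8]
gripper_width: 0.22
```

```bash
python3 - <<'E'
from h import *
plan(sl(.048,.0735,RK),pose(RK[2],np.radians(18.5)))
plan(sl(.048,.0545,RK),pose(RK[2],np.radians(18.5)))
E
```

```text
t 8.28 pos [0.6154 0.0039 0.1029] x [ 0.313 -0.026 -0.95 ] y [ 0.077  0.997 -0.002] F [ 0.9 -0.5 -0.8] w 0.22 q [ 0.36  0.53 -0.63  2.02  0.85  0.51  0.61]
shift world cm [ 0.55  0.52 -2.94] tool cm [ 2.95  0.56 -0.44] rotvec [ 0.0058 -0.0039 -0.    ] deg 0.4
t 8.28 pos [0.6154 0.0039 0.1029] x [ 0.313 -0.026 -0.95 ] y [ 0.077  0.997 -0.002] F [ 0.9 -0.5 -0.8] w 0.22 q [ 0.36  0.53 -0.63  2.02  0.85  0.51  0.61]
shift world cm [ 0.55  0.52 -4.84] tool cm [ 4.75  0.57 -1.04] rotvec [ 0.0058 -0.0039 -0.    ] deg 0.4
```

>>> apply_moves(travel=[[1.5,0.5,-0.2],[1.4,0.1,-0.2],[0,0,0]], turn=[[0.005,0,0],[0,0,0],[0,0,0]], grip=[1,1,1])

```text
t: 8.53
eef_pos: [0.6222, 0.0036, 0.0758]
tool_rot: [0.81, 0.027, 0.584, -0.036]
contact_force: [-0.6, -2.1, -1.8]
gripper_width: 0.219
```

```bash
python3 - <<'E'
from h import *
plan(sl(.048,.0545,RK),pose(RK[2],np.radians(18.5)))
E
```

```text
t 8.53 pos [0.6222 0.0036 0.0758] x [ 0.314 -0.027 -0.949] y [0.089 0.996 0.001] F [-0.6 -2.1 -1.8] w 0.219 q [ 0.32  0.57 -0.58  2.02  0.92  0.47  0.54]
shift world cm [-0.14  0.55 -2.13] tool cm [ 1.96  0.54 -0.85] rotvec [-0.0066 -0.002   0.0007] deg 0.4
```

>>> apply_moves(travel=[[0,0.6,0],[0,0,0]], turn=[[0,0,0],[0,0,0]], grip=[1,1])

```text
t: 8.7
eef_pos: [0.6215, 0.0076, 0.0766]
tool_rot: [0.81, 0.027, 0.585, -0.037]
contact_force: [-0.2, 1.0, -2.1]
gripper_width: 0.222
```

```bash
python3 - <<'E'
from h import *
plan(sl(.048,.0545,RK),pose(RK[2],np.radians(18.5)))
E
```

```text
t 8.7 pos [0.6215 0.0076 0.0766] x [ 0.313 -0.028 -0.949] y [0.092 0.996 0.001] F [-0.2  1.  -2.1] w 0.222 q [ 0.31  0.57 -0.58  2.02  0.92  0.47  0.53]
shift world cm [-0.07  0.16 -2.21] tool cm [ 2.07  0.15 -0.77] rotvec [-0.0088 -0.0032  0.0015] deg 0.5
```

Good, tracking bias only. I go down in gentle steps with a small y correction.

>>> apply_moves(travel=[[0.9,0.2,-0.35],[0.5,0,-0.2],[0.3,0,-0.1],[0,0,0]], turn=[[-0.008,0,0],[0,0,0],[0,0,0],[0,0,0]], grip=[1,1,1,1])

```text
t: 9.03
eef_pos: [0.6208, 0.0086, 0.0615]
tool_rot: [0.811, 0.024, 0.584, -0.035]
contact_force: [0.6, 0.7, -2.2]
gripper_width: 0.221
```

```bash
python3 - <<'E'
from h import *
plan(sl(.048,.0545,RK),pose(RK[2],np.radians(18.5)))
E
```

```text
t 9.03 pos [0.6208 0.0086 0.0615] x [ 0.316 -0.028 -0.948] y [ 0.085  0.996 -0.001] F [ 0.6  0.7 -2.2] w 0.221 q [ 0.28  0.59 -0.54  2.03  0.97  0.44  0.48]
shift world cm [ 0.01  0.05 -0.7 ] tool cm [ 0.67  0.05 -0.22] rotvec [-0.0013  0.0001  0.0016] deg 0.1
```

>>> apply_moves(travel=[[0.4,0.05,-0.13],[0.2,0,-0.06],[0.1,0,-0.03],[0,0,0]], turn=[[0,0,0],[0,0,0],[0,0,0],[0,0,0]], grip=[1,1,1,1])

```text
t: 9.37
eef_pos: [0.6213, 0.0089, 0.0548]
tool_rot: [0.811, 0.024, 0.583, -0.035]
contact_force: [0.2, -0.7, -3.1]
gripper_width: 0.218
```

```bash
python3 - <<'E'
from h import *
plan(sl(.048,.0545,RK),pose(RK[2],np.radians(18.5)))
im=eyes.read_camera("scene")[:,:,::-1]; a=cv2.resize(im[200:360,260:425],None,fx=3,fy=3,interpolation=cv2.INTER_CUBIC); cv2.imwrite("pics/s2.png",a)
E
```

```text
t 9.37 pos [0.6213 0.0089 0.0548] x [ 0.317 -0.028 -0.948] y [ 0.085  0.996 -0.001] F [ 0.2 -0.7 -3.1] w 0.218 q [ 0.26  0.59 -0.52  2.04  1.    0.43  0.46]
shift world cm [-0.05  0.02 -0.03] tool cm [ 0.01  0.01 -0.06] rotvec [-0.0015  0.0015  0.0018] deg 0.2
```

View pics/s2.png

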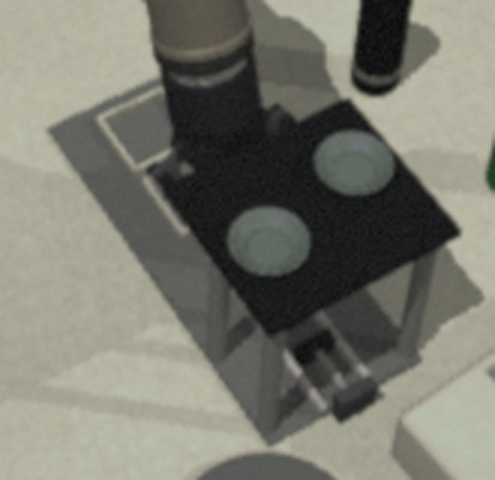

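Scene crop: the slider's front end lies between the rails at (315,345), with the pad behind it at (355,397). I settle it onto the floor, then push.

>>> apply_moves(travel=[[0.15,0,-0.05],[0.1,0,-0.03],[0,0,0]], turn=[[0,0,0],[0,0,0],[0,0,0]], grip=[1,1,1])

```text
t: 9.67
eef_pos: [0.622, 0.0093, 0.0539]
tool_rot: [0.812, 0.024, 0.582, -0.035]
contact_force: [0.7, 0.5, -2.5]
gripper_width: 0.221
```

>>> apply_moves(travel=[[0.1,0,-0.03],[0,0,0]], turn=[[0,0,0],[0,0,0]], grip=[1,1])

```text
t: 9.83
eef_pos: [0.6225, 0.0095, 0.0537]
tool_rot: [0.812, 0.024, 0.582, -0.035]
contact_force: [0.8, 0.3, -2.2]
gripper_width: 0.223
```

>>> apply_moves(travel=[[0.3,0,-0.1],[0,0,0]], turn=[[0,0,0],[0,0,0]], grip=[1,1])

```text
t: 10.0
eef_pos: [0.6237, 0.0102, 0.0538]
tool_rot: [0.814, 0.023, 0.58, -0.035]
contact_force: [-0.3, -0.6, -2.2]
gripper_width: 0.219
```

>>> apply_moves(travel=[[0.3,0,-0.1],[0,0,0]], turn=[[0,0,0],[0,0,0]], grip=[1,1])

```text
t: 10.17
eef_pos: [0.6247, 0.0106, 0.0536]
tool_rot: [0.815, 0.022, 0.578, -0.035]
contact_force: [-0.3, 0.7, -2.8]
gripper_width: 0.223
```

```bash
python3 - <<'E'
from h import *
plan(sl(.048,.0535,RK),pose(RK[2],np.radians(18.5))); o=status.get_obs(); print(o["joint_torque"].round(1),o["torque"].round(2))
E
```

```text
t 10.17 pos [0.6247 0.0106 0.0536] x [ 0.33  -0.032 -0.944] y [ 0.083  0.997 -0.004] F [-0.3  0.7 -2.8] w 0.223 q [ 0.24  0.59 -0.5   2.04  1.03  0.41  0.42]
shift world cm [-0.39 -0.15 -0.01] tool cm [-0.11 -0.18 -0.36] rotvec [0.0009 0.0146 0.0044] deg 0.9
[ -0.  -55.7  -6.7 -18.6   0.7  -0.5  -0.1] [ 0.11  0.56 -0.01]
```

>>> apply_moves(travel=[[0.4,-0.1,-0.3]], turn=[[0,0.01,0]], grip=[1])

```text
t: 10.25
eef_pos: [0.6253, 0.0107, 0.0525]
tool_rot: [0.814, 0.022, 0.579, -0.035]
contact_force: [-36.0, -3.0, 82.5]
gripper_width: 0.224
```

```bash
python3 - <<'E'
from h import *
plan(sl(.048,.0535,RK),pose(RK[2],np.radians(18.5))); o=status.get_obs(); print(o["torque"].round(2))
E
```

```text
t 10.25 pos [0.6253 0.0107 0.0525] x [ 0.326 -0.031 -0.945] y [ 0.082  0.997 -0.005] F [-36.   -3.   82.5] w 0.224 q [ 0.25  0.6  -0.51  2.03  1.02  0.42  0.43]
shift world cm [-0.44 -0.16  0.1 ] tool cm [-0.24 -0.2  -0.37] rotvec [0.002  0.0108 0.0042] deg 0.7
[-0.84  1.86 -0.41]
```

The slider is on the floor: the force jumped on pressing, so I back off and open. A gripped push would bring the body near the plate, so I'll push on the handle's rear face with closed fingers.

>>> apply_moves(travel=[[-0.15,-0.05,-0.2],[0,0,0],[0,0,0],[0,0,0],[0,0,0]], turn=[[0,0,0],[0,0,0],[0,0,0],[0,0,0],[0,0,0]], grip=[1,1,0,0,0])

```text
t: 10.67
eef_pos: [0.6249, 0.011, 0.0542]
tool_rot: [0.815, 0.022, 0.578, -0.034]
contact_force: [-0.5, 0.5, -0.5]
gripper_width: 0.637
```

```bash
python3 - <<'E'
from h import *
plan(sl(.048,.0535,RK),pose(RK[2],np.radians(18.5)))
plan(sl(.048-.07,.11,RK),pose(RK[2],np.radians(18.5)))
E
```

```text
t 10.67 pos [0.6249 0.011  0.0542] x [ 0.329 -0.03  -0.944] y [ 0.082  0.997 -0.003] F [-0.5  0.5 -0.5] w 0.637 q [ 0.25  0.59 -0.51  2.04  1.02  0.41  0.43]
shift world cm [-0.41 -0.19 -0.07] tool cm [-0.07 -0.22 -0.39] rotvec [0.0021 0.0142 0.0025] deg 0.8
t 10.67 pos [0.6249 0.011  0.0542] x [ 0.329 -0.03  -0.944] y [ 0.082  0.997 -0.003] F [-0.5  0.5 -0.5] w 0.637 q [ 0.25  0.59 -0.51  2.04  1.02  0.41  0.43]
shift world cm [-7.39  0.39  5.58] tool cm [-7.71 -0.23 -5.13] rotvec [0.0021 0.0142 0.0025] deg 0.8
```

>>> apply_moves(travel=[[-3,0,0],[-3.5,-0.1,-3],[-1,-0.1,-2.5],[0,0,0],[0,0,0],[0,0,0]], turn=[[0,0,0],[0,0,0],[0,0,0],[0,0,0],[0,0,0],[0,0,0]], grip=[0,0,1,1,1,1])

```text
t: 11.17
eef_pos: [0.5504, 0.0152, 0.1042]
tool_rot: [0.814, 0.024, 0.579, -0.034]
contact_force: [-0.5, -0.6, 0.3]
gripper_width: 0.396
```

```bash
python3 - <<'E'
from h import *
plan(sl(-.01,.043,RK),pose(RK[2],np.radians(18.5)))
P=campose("wrist"); im=eyes.read_camera("wrist")[:,:,::-1].copy()
c,s=np.cos(RK[2]),np.sin(RK[2])
def tr(m): m=np.array(m,float); return np.c_[RK[0]+c*m[:,0]-s*m[:,1],RK[1]+s*m[:,0]+c*m[:,1],m[:,2]]
def dr(m,col): cv2.polylines(im,[px(P,tr(m)).round().astype(np.int32)],True,col,1)
h=.049
dr([[h+.02,.01,.055],[h+.02,-.01,.055],[h-.02,-.01,.055],[h-.02,.01,.055]],(0,255,255))
cv2.imwrite("pics/w3.png",im)
E
```

```text
t 11.17 pos [0.5504 0.0152 0.1042] x [ 0.327 -0.028 -0.945] y [ 0.083  0.997 -0.001] F [-0.5 -0.6  0.3] w 0.396 q [ 0.32  0.43 -0.6   2.18  0.91  0.42  0.48]
shift world cm [ 1.27 -0.13 -6.12] tool cm [ 6.2  -0.02 -0.8 ] rotvec [0.0003 0.0111 0.0013] deg 0.6
```

View pics/w3.png

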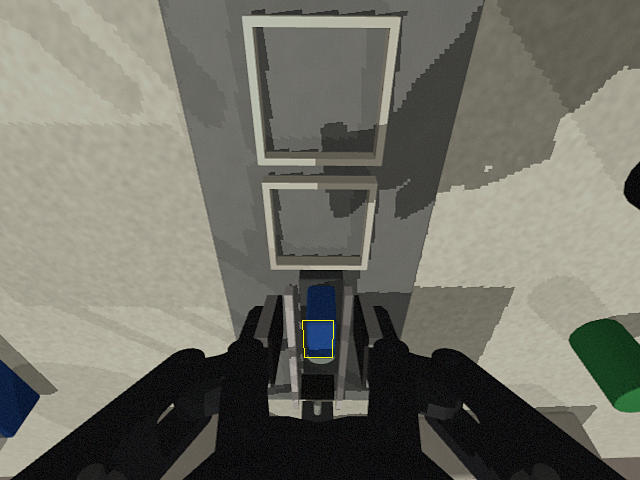

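The slider lies between the rails, with its handle top at (319,340) as predicted. Now I lower the closed fingers behind it.

>>> apply_moves(travel=[[0,0,-0.4],[3,0,-0.4],[2,0,0],[1,0,0],[0,0,0]], turn=[[0,0,0],[0,0,0],[0,0,0],[0,0,0],[0,0,0]], grip=[1,1,1,1,1])

```text
t: 11.63
eef_pos: [0.5675, 0.0142, 0.0418]
tool_rot: [0.815, 0.025, 0.578, -0.034]
contact_force: [-0.7, 0.3, 0.1]
gripper_width: 0.003
```

```bash
python3 - <<'E'
from h import *
plan(sl(-.01,.043,RK),pose(RK[2],np.radians(18.5)))
plan(sl(.008,.043,RK),pose(RK[2],np.radians(18.5)))
E
```

```text
t 11.63 pos [0.5675 0.0142 0.0418] x [ 0.329 -0.027 -0.944] y [0.085 0.996 0.002] F [-0.7  0.3  0.1] w 0.003 q [ 0.18  0.54 -0.43  2.18  1.17  0.32  0.22]
shift world cm [-0.44 -0.03  0.12] tool cm [-0.26 -0.07 -0.38] rotvec [-0.003   0.0136 -0.0008] deg 0.8
t 11.63 pos [0.5675 0.0142 0.0418] x [ 0.329 -0.027 -0.944] y [0.085 0.996 0.002] F [-0.7  0.3  0.1] w 0.003 q [ 0.18  0.54 -0.43  2.18  1.17  0.32  0.22]
shift world cm [ 1.35 -0.18  0.12] tool cm [ 0.34 -0.06  1.32] rotvec [-0.003   0.0136 -0.0008] deg 0.8
```

>>> apply_moves(travel=[[0.1,0,0.8],[0.2,0,0.6]], turn=[[0,0,0],[0,0,0]], grip=[1,1])

```text
t: 11.8
eef_pos: [0.5806, 0.0137, 0.0418]
tool_rot: [0.814, 0.025, 0.58, -0.034]
contact_force: [0.7, -0.4, -0.5]
gripper_width: -0.001
```

>>> apply_moves(travel=[[0.12,0,0.4],[0.12,0,0.4]], turn=[[0,0,0],[0,0,0]], grip=[1,1])

```text
t: 11.97
eef_pos: [0.5901, 0.0132, 0.0423]
tool_rot: [0.814, 0.025, 0.58, -0.034]
contact_force: [-0.6, 0.5, 0.2]
gripper_width: 0.002
```

>>> apply_moves(travel=[[0.12,0,0.4],[0.12,0,0.4]], turn=[[0,0,0],[0,0,0]], grip=[1,1])

```text
t: 12.13
eef_pos: [0.5989, 0.0122, 0.0429]
tool_rot: [0.814, 0.025, 0.58, -0.034]
contact_force: [-1.1, 0.6, -0.8]
gripper_width: -0.002
```

>>> apply_moves(travel=[[0.08,0,0.22]], turn=[[0,0,0]], grip=[1])

```text
t: 12.22
eef_pos: [0.6017, 0.0118, 0.0431]
tool_rot: [0.814, 0.026, 0.58, -0.034]
contact_force: [-1.2, 0.6, -0.7]
gripper_width: -0.002
```

>>> apply_moves(travel=[[0.08,0,0.22]], turn=[[0,0,0]], grip=[1])

```text
t: 12.3
eef_pos: [0.6042, 0.0115, 0.0431]
tool_rot: [0.814, 0.026, 0.58, -0.034]
contact_force: [-1.1, 0.4, -1.4]
gripper_width: -0.0
```

>>> apply_moves(travel=[[0.08,0,0.22]], turn=[[0,0,0]], grip=[1])

```text
t: 12.38
eef_pos: [0.6067, 0.0111, 0.0431]
tool_rot: [0.814, 0.026, 0.58, -0.034]
contact_force: [-1.4, 0.5, -1.0]
gripper_width: -0.002
```

>>> apply_moves(travel=[[0.08,0,0.22]], turn=[[0,0,0]], grip=[1])

```text
t: 12.47
eef_pos: [0.6082, 0.0109, 0.0428]
tool_rot: [0.813, 0.026, 0.58, -0.035]
contact_force: [-13.3, 1.0, 10.1]
gripper_width: 0.001
```

>>> apply_moves(travel=[[0.08,0,0.22]], turn=[[0,0,0]], grip=[1])

```text
t: 12.55
eef_pos: [0.6083, 0.011, 0.042]
tool_rot: [0.812, 0.025, 0.582, -0.035]
contact_force: [-13.4, 1.7, 9.8]
gripper_width: 0.0
```

>>> apply_moves(travel=[[0.08,0,0.22]], turn=[[0,0,0]], grip=[1])

```text
t: 12.63
eef_pos: [0.6083, 0.011, 0.0412]
tool_rot: [0.811, 0.025, 0.583, -0.035]
contact_force: [-9.8, 0.7, 8.1]
gripper_width: 0.001
```

Contact is at x≈0.608. The force includes a downward part that adds friction, so I push on with a slight upward bias.

>>> apply_moves(travel=[[-0.05,0,0.3]], turn=[[0,0,0]], grip=[1])

```text
t: 12.72
eef_pos: [0.6083, 0.0111, 0.0415]
tool_rot: [0.81, 0.024, 0.585, -0.035]
contact_force: [-8.2, 1.8, -0.1]
gripper_width: 0.001
```

>>> apply_moves(travel=[[-0.05,0,0.35]], turn=[[0,0,0]], grip=[1])

```text
t: 12.8
eef_pos: [0.6084, 0.0111, 0.0417]
tool_rot: [0.808, 0.024, 0.587, -0.035]
contact_force: [-7.3, 2.2, 0.1]
gripper_width: -0.001
```

>>> apply_moves(travel=[[0.05,0,0.4]], turn=[[0,-0.015,0]], grip=[1])

```text
t: 12.88
eef_pos: [0.6097, 0.011, 0.0412]
tool_rot: [0.811, 0.023, 0.583, -0.035]
contact_force: [-12.7, 1.4, 5.3]
gripper_width: 0.0
```

```bash
python3 - <<'E'
from h import *
plan(sl(.04,.043,RK),pose(RK[2],np.radians(18.5)))
E
```

```text
t 12.88 pos [0.6097 0.011  0.0412] x [ 0.318 -0.03  -0.948] y [ 0.084  0.996 -0.003] F [-12.7   1.4   5.3] w 0.0 q [ 0.23  0.6  -0.49  2.07  1.06  0.39  0.37]
shift world cm [ 0.31 -0.12  0.18] tool cm [-0.07 -0.09  0.37] rotvec [0.0002 0.0022 0.0035] deg 0.2
```

>>> apply_moves(travel=[[0.03,0,0.4]], turn=[[0,-0.01,0]], grip=[1])

```text
t: 12.97
eef_pos: [0.6103, 0.011, 0.0409]
tool_rot: [0.813, 0.022, 0.581, -0.035]
contact_force: [-14.8, 1.2, 10.5]
gripper_width: -0.002
```

>>> apply_moves(travel=[[0.03,0,0.4]], turn=[[0,-0.01,0]], grip=[1])

```text
t: 13.05
eef_pos: [0.6109, 0.0112, 0.0408]
tool_rot: [0.815, 0.022, 0.578, -0.035]
contact_force: [-14.5, 0.6, 10.6]
gripper_width: -0.001
```

>>> apply_moves(travel=[[-0.05,0,0.45]], turn=[[0,-0.004,0]], grip=[1])

```text
t: 13.13
eef_pos: [0.6113, 0.0113, 0.0412]
tool_rot: [0.814, 0.021, 0.579, -0.035]
contact_force: [-9.1, 1.8, -0.4]
gripper_width: -0.006
```

>>> apply_moves(travel=[[-0.05,0,0.45]], turn=[[0,-0.006,0]], grip=[1])

```text
t: 13.22
eef_pos: [0.6122, 0.0114, 0.0417]
tool_rot: [0.815, 0.02, 0.579, -0.035]
contact_force: [-8.8, 1.9, -0.7]
gripper_width: -0.003
```

>>> apply_moves(travel=[[-0.05,0,0.45]], turn=[[0,-0.006,0]], grip=[1])

```text
t: 13.3
eef_pos: [0.6131, 0.0115, 0.042]
tool_rot: [0.815, 0.019, 0.578, -0.035]
contact_force: [-8.1, 0.7, -0.7]
gripper_width: 0.005
```

The force is now a steady 8–9 N while moving, so the pad is giving. It has gone back about 5 mm since contact. I retreat straight back, then up.

>>> apply_moves(travel=[[-0.6,0,-1.9],[-1.0,0,-2.8],[-3.5,0,0],[-4,0,0],[-4,0,0],[-3,0,0]], turn=[[0,0,0],[0,0,0],[0,0,0],[0,0.1,0],[0,0.1,0],[0,0.1,0]], grip=[1,1,1,0,0,0])

```text
t: 13.8
eef_pos: [0.5263, 0.0169, 0.1509]
tool_rot: [0.741, 0.019, 0.67, -0.039]
contact_force: [1.3, -1.2, -0.5]
gripper_width: 0.418
```

```bash
python3 - <<'E'
from h import *
A2=pose(RK[2],0)
plan((.469,-.401,.2),A2)
im=eyes.read_camera("top")[:,:,::-1]
im2=eyes.read_camera("scene")[:,:,::-1]
a=cv2.resize(im2[200:360,260:425],None,fx=3,fy=3,interpolation=cv2.INTER_CUBIC)
P=campose("top")
b=cv2.resize(im[200:300,440:540],None,fx=3,fy=3,interpolation=cv2.INTER_CUBIC)
o=np.zeros((480,800,3),np.uint8); o[:,:495]=a; o[:300,500:]=b; cv2.imwrite("pics/s3.png",o)
print("beaker",w(P,(498,236),.09))
E
```

```text
t 13.8 pos [0.5263 0.0169 0.1509] x [ 0.1   -0.033 -0.994] y [ 0.083  0.996 -0.024] F [ 1.3 -1.2 -0.5] w 0.418 q [ 0.46  0.42 -0.78  2.03  0.51  0.78  0.87]
shift world cm [ -5.73 -41.79   4.91] tool cm [ -4.08 -42.23  -1.84] rotvec [0.0014 0.1028 0.0245] deg 6.1
beaker [[ 0.57395629 -0.40570886  0.09      ]]
```

View pics/s3.png

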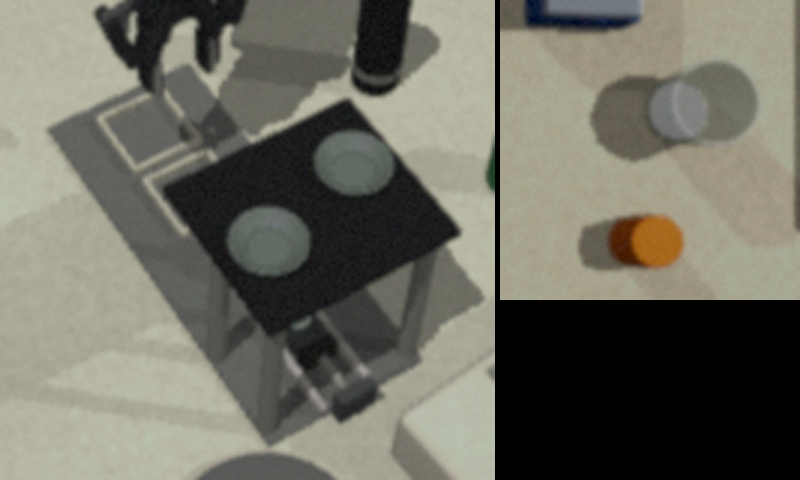

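The scene crop shows the slider's silver disc (300,322) just ahead of the stage's back edge, against the black pad (313,345). I check the pad's position numerically, before and after.

```bash
python3 - <<'E'
from h import *
P=campose("scene")
def tr(m): m=np.array(m,float); c,s=np.cos(RK[2]),np.sin(RK[2]); return np.c_[RK[0]+c*m[:,0]-s*m[:,1],RK[1]+s*m[:,0]+c*m[:,1],m[:,2]]
for x in (.153,.163,.173,.183,.193): print(x,((px(P,tr([[x,0,.026]]))-[260,200])*3).round(0), ((px(P,tr([[x,0,.02]]))-[260,200])*3).round(0))
a=cv2.imread("pics/s2.png"); b=cv2.imread("pics/s3.png")[:480,:495]
q=[((px(P,tr([[x,y,.026]]))-[260,200])*3)[0].astype(int) for x,y in((.14,0),(.215,0))]; print(q)
n=40
for nm,i in(("before",a),("after",b)):
    g=cv2.cvtColor(i,cv2.COLOR_BGR2GRAY)
    print(nm,[(int(round(1000*x)),int(np.mean([g[int(v),int(u)] for u,v in (px(P,tr([[x,y,.026] for y in (-.006,0,.006)]))-[260,200])*3]))) for x in np.arange(.136,.216,.004)])
E
```

```text
0.153 [[302. 326.]] [[302. 330.]]
0.163 [[309. 335.]] [[308. 339.]]
0.173 [[316. 344.]] [[315. 348.]]
0.183 [[323. 353.]] [[322. 357.]]
0.193 [[330. 363.]] [[329. 366.]]
[array([293, 314]), array([345, 383])]
before [(136, 28), (140, 25), (144, 27), (148, 25), (152, 44), (156, 50), (160, 51), (164, 43), (168, 25), (172, 24), (176, 23), (180, 37), (184, 49), (188, 60), (192, 62), (196, 62), (200, 62), (204, 73), (208, 92), (212, 100)]
after [(136, 28), (140, 25), (144, 26), (148, 57), (152, 93), (156, 54), (160, 37), (164, 35), (168, 35), (172, 24), (176, 23), (180, 21), (184, 31), (188, 48), (192, 60), (196, 62), (200, 62), (204, 72), (208, 93), (212, 100)]
```

>>> apply_moves(travel=[[-1,-4,0],[-1,-4,0],[-1,-4,0],[-1,-4,0],[0,-4,0],[0,-4,0],[0,-4,0],[0,-4,0]], turn=[[0,0.05,0.012],[0,0.05,0.012],[0,0,0],[0,0,0],[0,0,0],[0,0,0],[0,0,0],[0,0,0]], grip=[0,0,0,0,0,0,0,0])

```text
t: 14.57
eef_pos: [0.5132, -0.3006, 0.1999]
tool_rot: [0.717, 0.023, 0.696, -0.023]
contact_force: [1.0, -0.8, -1.1]
gripper_width: 0.997
```

```bash
python3 - <<'E'
from h import *
plan((.469,-.401,.2),pose(RK[2],0))
E
```

```text
t 14.57 pos [ 0.5132 -0.3006  0.1999] x [ 0.03 -0.   -1.  ] y [0.065 0.998 0.002] F [ 1.  -0.8 -1.1] w 0.997 q [ 1.    0.49 -0.75  1.78  0.39  0.99  1.61]
shift world cm [-4.420e+00 -1.004e+01  1.000e-02] tool cm [ -0.14 -10.3   -3.76] rotvec [ 0.0181  0.0303 -0.0019] deg 2.0
```

The pad's back edge moved about 4–5 mm (profile 180→184), which agrees with the touch estimate. On to the canister.

>>> apply_moves(travel=[[0,-3.5,-1.3],[0,-3.5,-1.3],[0,-3.5,-1.3],[0,0,0]], turn=[[0.006,0.012,0],[0.006,0.012,0],[0.006,0.006,0],[0,0,0]], grip=[0,0,0,0])

```text
t: 14.9
eef_pos: [0.461, -0.4206, 0.1967]
tool_rot: [0.706, 0.032, 0.706, -0.038]
contact_force: [-0.9, -0.9, 0.3]
gripper_width: 0.997
```

```bash
cat >> h.py <<'E'
def cylfit(mask,P,x0,r,h):
    """fit cylinder xy from silhouette mask (IoU of projected hull)"""
    from scipy.optimize import minimize
    t=np.linspace(0,2*np.pi,40); ring=np.c_[r*np.cos(t),r*np.sin(t)]
    def cost(p):
        X=np.r_[np.c_[ring+p,np.zeros(40)],np.c_[ring+p,np.full(40,h)]]
        m=np.zeros(mask.shape,np.uint8); cv2.fillConvexPoly(m,cv2.convexHull((px(P,X)*16).round().astype(np.int32)),1,shift=4)
        return 1-(m.astype(bool)&mask).sum()/max(1,(m.astype(bool)|mask).sum())
    s=minimize(cost,x0,method="Nelder-Mead",options=dict(initial_simplex=np.array(x0)+[[0,0],[.02,0],[0,.02]],xatol=2e-4)); return s.x,1-s.fun
E
python3 - <<'E'
from h import *
P=campose("wrist"); im=eyes.read_camera("wrist")[:,:,::-1].copy(); cv2.imwrite("pics/w4.png",im)
h=cv2.cvtColor(im,cv2.COLOR_BGR2HSV); m=((h[...,0]<18)&(h[...,1]>180)&(h[...,2]>50)).astype(np.uint8)
n,l,st,_=cv2.connectedComponentsWithStats(m); k=1+st[1:,4].argmax(); print(st[k])
x,i=cylfit(l==k,P,(.469,-.401),.022,.062); print(x,i)
plan((x[0],x[1],.045),pose(RK[2],0))
E
```

```text
[ 317  205   52   64 2556]
[ 0.46845111 -0.40310169] 0.8717598908594816
t 14.95 pos [ 0.4629 -0.417   0.1968] x [ 0.001 -0.007 -1.   ] y [ 0.095  0.995 -0.006] F [ 0.   0.  -1.2] w 1.0 q [ 1.14  0.54 -0.71  1.7   0.4   1.04  1.78]
shift world cm [  0.55   1.39 -15.18] tool cm [15.17  1.53  0.39] rotvec [-0.0123  0.002   0.0065] deg 0.8
```

>>> apply_moves(travel=[[0,1.4,0.4],[4,0,0],[4,0,0],[4,0,0],[0,0,0]], turn=[[-0.01,0,0.006],[0,0,0],[0,0,0],[0,0,0],[0,0,0]], grip=[0,0,0,0,0])

```text
t: 15.37
eef_pos: [0.476, -0.3977, 0.0761]
tool_rot: [0.711, 0.026, 0.702, -0.03]
contact_force: [-1.8, 0.6, 0.1]
gripper_width: 1.001
```

```bash
python3 - <<'E'
from h import *
plan((.4685,-.4027,.045),pose(RK[2],0))
E
```

```text
t 15.37 pos [ 0.476  -0.3977  0.0761] x [ 0.013 -0.005 -1.   ] y [ 0.079  0.997 -0.004] F [-1.8  0.6  0.1] w 1.001 q [ 1.06  0.68 -0.64  1.8   0.52  0.83  1.66]
shift world cm [-0.75 -0.5  -3.11] tool cm [ 3.1  -0.55 -0.75] rotvec [0.0037 0.0131 0.004 ] deg 0.8
```

>>> apply_moves(travel=[[0,-0.5,-0.8],[1.6,0,0],[1.5,0,0],[0,0,0],[0,0,0],[0,0,0],[0,0,0],[0,0,0]], turn=[[0,0.01,0],[0,0,0],[0,0,0],[0,0,0],[0,0,0],[0,0,0],[0,0,0],[0,0,0]], grip=[0,0,0,0.4,1,1,1,1], newtons=40)

```text
t: 16.03
eef_pos: [0.4743, -0.3996, 0.0509]
tool_rot: [0.711, 0.022, 0.703, -0.029]
contact_force: [-0.4, -0.4, -2.6]
gripper_width: 0.496
```

```bash
python3 - <<'E'
from h import *
plan((.4685,-.4027,.045),pose(RK[2],0))
E
```

```text
t 16.03 pos [ 0.4743 -0.3996  0.0509] x [ 0.011 -0.009 -1.   ] y [ 0.072  0.997 -0.009] F [-0.4 -0.4 -2.6] w 0.496 q [ 1.04  0.71 -0.61  1.81  0.56  0.79  1.64]
shift world cm [-0.58 -0.31 -0.59] tool cm [ 0.59 -0.35 -0.56] rotvec [0.011  0.012  0.0085] deg 1.1
```

>>> apply_moves(travel=[[-3,0,0],[-4,0,0],[-4,0,0],[0,3.9,0.8],[0,3.9,0.8],[0,3.9,0.8],[0,3.9,0.8],[0,3.9,0.8]], turn=[[0,0,0],[0,0,0],[0,0,0],[0,0,0],[0,0,0],[0,0,0],[0,0,0],[0,0,0]], grip=[1,1,1,1,1,1,1,1])

```text
t: 16.7
eef_pos: [0.5256, -0.2158, 0.1663]
tool_rot: [0.711, 0.029, 0.702, -0.04]
contact_force: [1.0, 0.5, -2.8]
gripper_width: 0.499
```

```bash
python3 - <<'E'
from h import *
plan(sl(-.009,.12,RK),pose(RK[2],0))
E
```

```text
t 16.7 pos [ 0.5256 -0.2158  0.1663] x [ 0.012 -0.016 -1.   ] y [ 0.098  0.995 -0.015] F [ 1.   0.5 -2.8] w 0.499 q [ 0.84  0.49 -0.74  1.87  0.43  0.93  1.38]
shift world cm [ 3.85 22.96 -4.63] tool cm [ 4.3  23.3   1.52] rotvec [-0.0149  0.0137  0.0151] deg 1.4
```

>>> apply_moves(travel=[[0,3.9,0.3],[0,3.9,0.3],[0,3.9,0.3],[0,3.9,0.3],[0,3.9,0.2],[0,3.5,0.2],[0,0,0]], turn=[[-0.007,0.007,0.007],[-0.007,0.006,0.007],[0,0,0],[0,0,0],[0,0,0],[0,0,0],[0,0,0]], grip=[1,1,1,1,1,1,1])

```text
t: 17.28
eef_pos: [0.563, 0.033, 0.1697]
tool_rot: [0.709, 0.028, 0.704, -0.025]
contact_force: [0.8, 1.1, -1.0]
gripper_width: 0.497
```

```bash
python3 - <<'E'
from h import *
plan(sl(-.009,.09,RK),pose(RK[2],0))
P=campose("wrist"); im=eyes.read_camera("wrist")[:,:,::-1].copy(); A,p=tool(False)
h=cv2.cvtColor(im,cv2.COLOR_BGR2HSV); 
c,s=np.cos(RK[2]),np.sin(RK[2])
def tr(m): m=np.array(m,float); return np.c_[RK[0]+c*m[:,0]-s*m[:,1],RK[1]+s*m[:,0]+c*m[:,1],m[:,2]]
t=np.linspace(0,2*np.pi,40)
for dz,col in((-.051,(0,255,0)),(.011,(0,255,255))):
    X=[p+A@[-dz,.022*np.sin(a),.022*np.cos(a)-.006] for a in t]
    cv2.polylines(im,[px(P,np.array(X)).round().astype(np.int32)],True,col,1)
cv2.polylines(im,[px(P,tr([[.015,.03,.016],[.015,-.03,.016],[-.045,-.03,.016],[-.045,.03,.016]])).round().astype(np.int32)],True,(255,0,255),1)
cv2.imwrite("pics/w5.png",im)
E
```

```text
t 17.28 pos [0.563  0.033  0.1697] x [ 0.008  0.004 -1.   ] y [0.074 0.997 0.004] F [ 0.8  1.1 -1. ] w 0.497 q [ 0.44  0.5  -0.79  1.87  0.43  0.94  0.95]
shift world cm [ 0.1  -1.91 -7.97] tool cm [ 7.96 -1.93  0.18] rotvec [ 0.0085  0.0077 -0.0042] deg 0.7
```

View pics/w5.png

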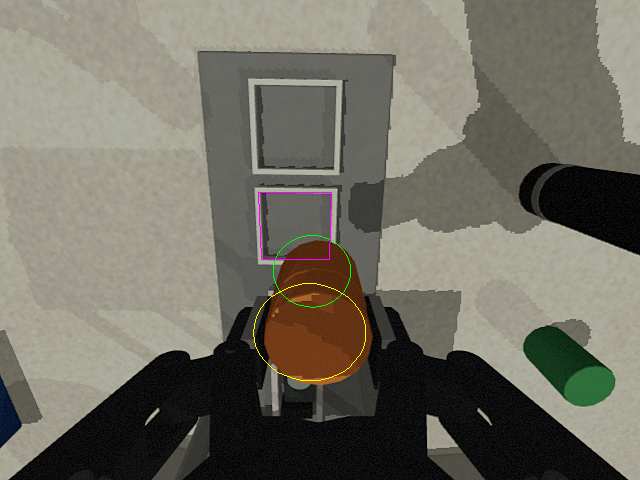

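Wrist view: the canister (318,310) hangs upright in the jaws and the middle bay is at (295,225). The small overlay shift comes from arm drift between readings. I'll centre it and lower it.

>>> apply_moves(travel=[[3,-1.5,0.1],[3,-0.4,0],[0,0,0],[0,0,0]], turn=[[0.008,0.007,-0.004],[0,0,0],[0,0,0],[0,0,0]], grip=[1,1,1,1])

```text
t: 17.67
eef_pos: [0.564, 0.0086, 0.1101]
tool_rot: [0.708, 0.028, 0.705, -0.031]
contact_force: [-0.1, -0.4, -0.5]
gripper_width: 0.501
```

```bash
python3 - <<'E'
from h import *
plan(sl(-.010,.058,RK),pose(RK[2],0))
E
```

```text
t 17.67 pos [0.564  0.0086 0.1101] x [ 0.003 -0.005 -1.   ] y [ 0.084  0.996 -0.005] F [-0.1 -0.4 -0.5] w 0.501 q [ 0.43  0.58 -0.73  1.91  0.51  0.85  0.92]
shift world cm [-0.1   0.53 -5.21] tool cm [ 5.21  0.55 -0.16] rotvec [-0.0008  0.0039  0.0045] deg 0.3
```

>>> apply_moves(travel=[[0,0.6,-0.1],[2,0.1,0],[1.5,0,0],[0,0,0]], turn=[[0,0.004,0.004],[0,0,0],[0,0,0],[0,0,0]], grip=[1,1,1,1])

```text
t: 18.0
eef_pos: [0.5664, 0.0148, 0.0792]
tool_rot: [0.708, 0.031, 0.704, -0.031]
contact_force: [-0.3, -0.6, -1.4]
gripper_width: 0.493
```

```bash
python3 - <<'E'
from h import *
plan(sl(-.010,.057,RK),pose(RK[2],0))
E
```

```text
t 18.0 pos [0.5664 0.0148 0.0792] x [ 0.006 -0.    -1.   ] y [0.088 0.996 0.   ] F [-0.3 -0.6 -1.4] w 0.493 q [ 0.4   0.62 -0.7   1.92  0.55  0.8   0.87]
shift world cm [-0.34 -0.09 -2.22] tool cm [ 2.22 -0.12 -0.34] rotvec [-0.0054  0.0056 -0.0003] deg 0.4
```

>>> apply_moves(travel=[[0.8,-0.15,-0.4],[0.6,0,-0.1],[0.4,0,0],[0.2,0,0],[0,0,0]], turn=[[-0.004,0.005,0],[0,0,0],[0,0,0],[0,0,0],[0,0,0]], grip=[1,1,1,1,1])

```text
t: 18.42
eef_pos: [0.5624, 0.0141, 0.0603]
tool_rot: [0.708, 0.03, 0.705, -0.03]
contact_force: [-0.3, 0.2, -1.7]
gripper_width: 0.497
```

```bash
python3 - <<'E'
from h import *
plan(sl(-.010,.057,RK),pose(RK[2],0))
E
```

```text
t 18.42 pos [0.5624 0.0141 0.0603] x [ 0.003  0.    -1.   ] y [0.084 0.996 0.001] F [-0.3  0.2 -1.7] w 0.497 q [ 0.38  0.64 -0.68  1.93  0.58  0.76  0.86]
shift world cm [ 0.06 -0.02 -0.33] tool cm [ 0.33 -0.02  0.06] rotvec [-0.0011  0.0034 -0.0008] deg 0.2
```

Well centred, with about 3 mm to go.

>>> apply_moves(travel=[[0.2,0,0],[0.15,0,0]], turn=[[0,0,0],[0,0,0]], grip=[1,1])

```text
t: 18.58
eef_pos: [0.5629, 0.0143, 0.0572]
tool_rot: [0.708, 0.03, 0.705, -0.029]
contact_force: [-0.0, 0.8, -1.8]
gripper_width: 0.496
```

>>> apply_moves(travel=[[0.12,0,0]], turn=[[0,0,0]], grip=[1])

```text
t: 18.67
eef_pos: [0.5632, 0.0143, 0.0561]
tool_rot: [0.708, 0.03, 0.705, -0.029]
contact_force: [0.1, -0.2, -2.8]
gripper_width: 0.497
```

>>> apply_moves(travel=[[0.1,0,0]], turn=[[0,0,0]], grip=[1])

```text
t: 18.75
eef_pos: [0.5633, 0.0144, 0.0559]
tool_rot: [0.708, 0.03, 0.705, -0.03]
contact_force: [-5.8, -0.5, 17.1]
gripper_width: 0.494
```

>>> apply_moves(travel=[[-0.05,0,0],[0,0,0],[0,0,0],[0,0,0],[0,0,0],[-3,0,0],[-4,0,0],[-4,0,0]], turn=[[0,0,0],[0,0,0],[0,0,0],[0,0,0],[0,0,0],[0,0,0],[0,0,0],[0,0,0]], grip=[1,0,0,0,0,0,0,0])

```text
t: 19.42
eef_pos: [0.5584, 0.0139, 0.1623]
tool_rot: [0.703, 0.029, 0.71, -0.029]
contact_force: [0.7, 0.4, 0.3]
gripper_width: 1.001
```

>>> apply_moves(travel=[[-4,0,-1],[-4,0,-1],[-4,0,0],[-4,0,0],[0,0,0],[0,0,0]], turn=[[0,0,0],[0,0,0],[0,0,0],[0,0,0],[0,0,0],[0,0,0]], grip=[0,0,0,0,0,0])

```text
t: 19.92
eef_pos: [0.541, 0.0174, 0.3379]
tool_rot: [0.708, 0.029, 0.705, -0.029]
contact_force: [-0.9, -0.7, -1.5]
gripper_width: 0.997
```

```bash
python3 - <<'E'
from h import *
for c in ("top","scene"):
    P=campose(c); im=eyes.read_camera(c); cv2.imwrite(f"pics/{c}4.png",im[:,:,::-1])
    for n,r,h,x0 in (("tube",.023,.15,(.545,.232)),("canister",.022,.068,(.559,.0143)),):
        for d in eyes.masks_of(n,c)[:2]:
            x,i=cylfit(d["region"],P,x0,r,h); print(c,n,round(d["score"],2),d["rect"],x.round(4),round(i,2))
P=campose("wrist");im=eyes.read_camera("wrist")[:,:,::-1].copy()
for d in eyes.masks_of("tube","wrist")[:2]:
    x,i=cylfit(d["region"],P,(.545,.232),.023,.15); print("wrist",round(d["score"],2),d["rect"],x.round(4),round(i,2))
cv2.imwrite("pics/w6.png",im)
plan((.545,.232,.27),pose(RK[2],0))
E
```

```text
top tube 0.67 [212.0, 231.5, 240.4, 253.6] [0.5454 0.2346] 0.94
top canister 0.47 [284.3, 128.3, 370.6, 291.9] [0.559  0.0143] 0.0
scene tube 0.8 [375.5, 180.6, 399.5, 233.4] [0.5442 0.2348] 0.92
scene canister 0.58 [317.9, 244.2, 333.9, 258.2] [0.535  0.0325] 0.35
wrist 0.56 [461.7, 169.3, 572.2, 233.1] [0.5451 0.2339] 0.97
t 20.32 pos [0.5401 0.0173 0.335 ] x [-0.002  0.002 -1.   ] y [0.081 0.997 0.002] F [0.4 0.4 0.6] w 1.002 q [ 0.58  0.3  -0.89  1.72  0.24  1.24  1.13]
shift world cm [ 0.49 21.47 -6.5 ] tool cm [ 6.54 21.42 -1.24] rotvec [ 0.0019 -0.0023 -0.0016] deg 0.2
```

View pics/w6.png

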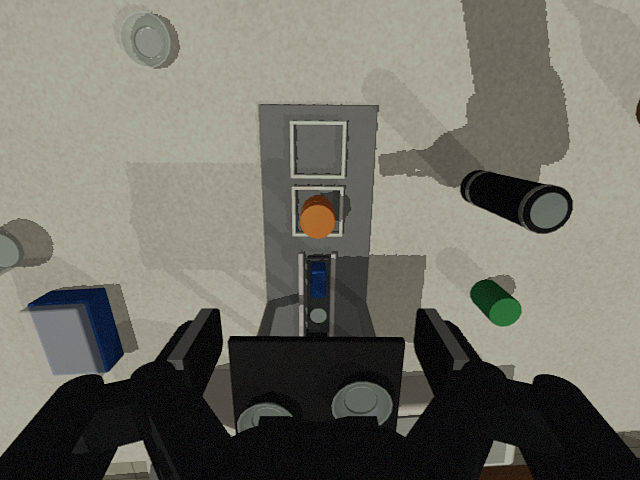

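Wrist view: the canister (318,215) stands upright in the middle bay, and the slider lies straight in the lane (318,285). The tube is at (515,200), and the three fits agree on (0.545, 0.234).

>>> apply_moves(travel=[[0,4.1,-0.2],[0,4.1,-0.2],[0,4.1,-0.2],[0,4.1,-0.2],[0.5,4.1,-0.2],[2,1.5,-0.2],[3,0,0],[0,0,0]], turn=[[0,0,0],[0,0,0],[0,0,0],[0,0,0],[0,0,0],[0,0,0],[0,0,0],[0,0,0]], grip=[0,0,0,0,0,0,0,0])

```text
t: 20.98
eef_pos: [0.5474, 0.2426, 0.2726]
tool_rot: [0.703, 0.033, 0.71, -0.032]
contact_force: [-0.7, -1.6, -1.5]
gripper_width: 0.997
```

```bash
python3 - <<'E'
from h import *
plan((.545,.2344,.11),pose(RK[2],0))
E
```

```text
t 20.98 pos [0.5474 0.2426 0.2726] x [-0.01   0.003 -1.   ] y [0.092 0.996 0.002] F [-0.7 -1.6 -1.5] w 0.997 q [ 0.14  0.48 -0.89  1.67  0.38  1.19  0.63]
shift world cm [ -0.24  -0.82 -16.26] tool cm [16.26 -0.86  0.  ] rotvec [-0.0087 -0.0101 -0.0018] deg 0.8
```

>>> apply_moves(travel=[[0,-0.85,0],[3.5,0,0],[3.5,0,0],[0,0,0]], turn=[[-0.008,-0.01,0],[0,0,0],[0,0,0],[0,0,0]], grip=[0,0,0,0])

```text
t: 21.32
eef_pos: [0.5488, 0.2318, 0.2043]
tool_rot: [0.708, 0.03, 0.705, -0.029]
contact_force: [-0.8, -0.9, -1.6]
gripper_width: 1.002
```

```bash
python3 - <<'E'
from h import *
plan((.545,.2344,.11),pose(RK[2],0))
E
```

```text
t 21.32 pos [0.5488 0.2318 0.2043] x [ 0.005  0.002 -1.   ] y [0.084 0.996 0.002] F [-0.8 -0.9 -1.6] w 1.002 q [ 0.13  0.53 -0.85  1.76  0.45  1.06  0.6 ]
shift world cm [-0.38  0.26 -9.43] tool cm [ 9.43  0.21 -0.44] rotvec [-0.0009  0.0046 -0.0024] deg 0.3
```

>>> apply_moves(travel=[[0,0.25,-0.5],[3,0.05,-0.2],[3,0,-0.1],[2.8,0,-0.1],[0.3,0,0],[0,0,0]], turn=[[0,0.005,0],[0,0,0],[0,0,0],[0,0,0],[0,0,0],[0,0,0]], grip=[0,0,0,0,0,0])

```text
t: 21.82
eef_pos: [0.5484, 0.2337, 0.1258]
tool_rot: [0.712, 0.036, 0.701, -0.031]
contact_force: [-0.0, 0.6, 0.4]
gripper_width: 0.998
```

```bash
python3 - <<'E'
from h import *
plan((.545,.2344,.11),pose(RK[2],0))
E
```

```text
t 21.82 pos [0.5484 0.2337 0.1258] x [ 0.016  0.006 -1.   ] y [0.094 0.996 0.007] F [-0.   0.6  0.4] w 0.998 q [ 0.08  0.61 -0.79  1.83  0.55  0.91  0.51]
shift world cm [-0.34  0.07 -1.58] tool cm [ 1.58  0.03 -0.37] rotvec [-0.011   0.0149 -0.0074] deg 1.1
```

>>> apply_moves(travel=[[1,0,-0.4],[0.6,0,-0.1],[0,0,0],[0,0,0],[0,0,0],[0,0,0],[0,0,0],[0,0,0]], turn=[[-0.011,0.015,-0.007],[0,0.004,0],[0,0,0],[0,0,0],[0,0,0],[0,0,0],[0,0,0],[0,0,0]], grip=[0,0,0.4,1,1,1,1,1], newtons=70)

```text
t: 22.48
eef_pos: [0.5478, 0.2353, 0.1178]
tool_rot: [0.708, 0.031, 0.705, -0.029]
contact_force: [-0.2, 0.1, -1.9]
gripper_width: 0.519
```

```bash
python3 - <<'E'
from h import *
plan((.545,.2344,.11),pose(RK[2],0))
E
```

```text
t 22.48 pos [0.5478 0.2353 0.1178] x [ 0.005  0.003 -1.   ] y [0.085 0.996 0.004] F [-0.2  0.1 -1.9] w 0.519 q [ 0.07  0.63 -0.79  1.82  0.55  0.92  0.52]
shift world cm [-0.28 -0.09 -0.78] tool cm [ 0.78 -0.11 -0.28] rotvec [-0.0017  0.0042 -0.0038] deg 0.3
```

>>> apply_moves(travel=[[-2.5,0,0],[-3.5,0,0],[-3.5,0,0],[0,-3.5,-1],[0,-3.8,-1],[0,-3.8,-1],[0,-3.8,-1],[0,0,0]], turn=[[0,0,0],[0,0,0],[0,0,0],[0,0,0],[0,0,0],[0,0,0],[0,0,0],[0,0,0]], grip=[1,1,1,1,1,1,1,1])

```text
t: 23.15
eef_pos: [0.4884, 0.0859, 0.2106]
tool_rot: [0.704, 0.028, 0.709, -0.027]
contact_force: [-1.0, -1.3, -5.7]
gripper_width: 0.525
```

```bash
python3 - <<'E'
from h import *
plan(sl(-.092,.18,RK),pose(RK[2],0))
E
```

```text
t 23.15 pos [0.4884 0.0859 0.2106] x [-0.007  0.002 -1.   ] y [0.077 0.997 0.002] F [-1.  -1.3 -5.7] w 0.525 q [ 0.47  0.37 -0.92  1.97  0.34  0.98  0.88]
shift world cm [-0.71 -6.51 -3.06] tool cm [ 3.05 -6.55 -0.18] rotvec [ 0.0058 -0.0076 -0.0016] deg 0.6
```

>>> apply_moves(travel=[[0,-3.3,-0.1],[0.5,-3.2,-0.1],[1,0,0],[0,0,0]], turn=[[0.006,-0.008,0],[0,0,0],[0,0,0],[0,0,0]], grip=[1,1,1,1])

```text
t: 23.48
eef_pos: [0.478, 0.0172, 0.1936]
tool_rot: [0.706, 0.031, 0.707, -0.031]
contact_force: [-0.7, 0.8, -5.3]
gripper_width: 0.525
```

```bash
python3 - <<'E'
from h import *
plan(sl(-.092,.124,RK),pose(RK[2],0))
E
```

```text
t 23.48 pos [0.478  0.0172 0.1936] x [-0.002 -0.001 -1.   ] y [ 0.088  0.996 -0.001] F [-0.7  0.8 -5.3] w 0.525 q [ 0.59  0.35 -0.9   2.02  0.34  0.92  1.  ]
shift world cm [ 0.33  0.35 -6.96] tool cm [6.96 0.39 0.31] rotvec [-0.0048 -0.002   0.0007] deg 0.3
```

>>> apply_moves(travel=[[0,0.4,0.3],[2,0,0],[2,0,0],[0,0,0],[0,0,0]], turn=[[-0.005,-0.002,0],[0,0,0],[0,0,0],[0,0,0],[0,0,0]], grip=[1,1,1,1,1])

```text
t: 23.9
eef_pos: [0.4833, 0.0258, 0.1538]
tool_rot: [0.707, 0.028, 0.706, -0.027]
contact_force: [0.4, 1.0, -5.1]
gripper_width: 0.52
```

```bash
python3 - <<'E'
from h import *
plan(sl(-.092,.124,RK),pose(RK[2],0))
E
```

```text
t 23.9 pos [0.4833 0.0258 0.1538] x [ 0.002  0.002 -1.   ] y [0.078 0.997 0.002] F [ 0.4  1.  -5.1] w 0.52 q [ 0.53  0.42 -0.86  2.05  0.42  0.85  0.92]
shift world cm [-0.2  -0.51 -2.98] tool cm [ 2.97 -0.53 -0.16] rotvec [ 0.0049  0.0016 -0.0017] deg 0.3
```

>>> apply_moves(travel=[[0.6,-0.4,-0.15],[0.6,-0.05,0],[0,0,0]], turn=[[0.004,0.002,-0.002],[0,0,0],[0,0,0]], grip=[1,1,1])

```text
t: 24.15
eef_pos: [0.483, 0.0239, 0.1432]
tool_rot: [0.707, 0.028, 0.706, -0.028]
contact_force: [-0.7, 0.1, -5.4]
gripper_width: 0.523
```

```bash
python3 - <<'E'
from h import *
plan(sl(-.092,.124,RK),pose(RK[2],0))
E
```

```text
t 24.15 pos [0.483  0.0239 0.1432] x [ 0.002  0.001 -1.   ] y [0.079 0.997 0.001] F [-0.7  0.1 -5.4] w 0.523 q [ 0.52  0.43 -0.85  2.06  0.44  0.83  0.91]
shift world cm [-0.17 -0.32 -1.92] tool cm [ 1.92 -0.33 -0.15] rotvec [ 0.0042  0.0024 -0.001 ] deg 0.3
```

>>> apply_moves(travel=[[0.5,-0.4,-0.15],[0.5,-0.1,0],[0.4,0,0],[0.2,0,0],[0,0,0]], turn=[[0.004,0.002,0],[0,0,0],[0,0,0],[0,0,0],[0,0,0]], grip=[1,1,1,1,1])

```text
t: 24.57
eef_pos: [0.4819, 0.0183, 0.1268]
tool_rot: [0.707, 0.03, 0.706, -0.03]
contact_force: [-0.3, -0.9, -4.8]
gripper_width: 0.525
```

```bash
python3 - <<'E'
from h import *
plan(sl(-.092,.124,RK),pose(RK[2],0))
E
```

```text
t 24.57 pos [0.4819 0.0183 0.1268] x [ 0.003  0.001 -1.   ] y [0.084 0.996 0.001] F [-0.3 -0.9 -4.8] w 0.525 q [ 0.51  0.46 -0.83  2.08  0.47  0.8   0.89]
shift world cm [-0.06  0.25 -0.28] tool cm [ 0.28  0.24 -0.08] rotvec [-0.0012  0.0026 -0.0008] deg 0.2
```

>>> apply_moves(travel=[[0.12,0.2,-0.05],[0.12,0,0]], turn=[[0,0.003,0],[0,0,0]], grip=[1,1])

```text
t: 24.73
eef_pos: [0.4817, 0.0204, 0.1243]
tool_rot: [0.706, 0.03, 0.707, -0.03]
contact_force: [0.7, 0.0, -4.6]
gripper_width: 0.523
```

>>> apply_moves(travel=[[0.12,0,0]], turn=[[0,0,0]], grip=[1])

```text
t: 24.82
eef_pos: [0.4823, 0.0204, 0.1238]
tool_rot: [0.707, 0.03, 0.706, -0.03]
contact_force: [-3.8, -3.0, 16.9]
gripper_width: 0.525
```

>>> apply_moves(travel=[[0.1,0,0]], turn=[[0,0,0]], grip=[1])

```text
t: 24.9
eef_pos: [0.4828, 0.0204, 0.1238]
tool_rot: [0.707, 0.03, 0.706, -0.03]
contact_force: [-5.3, -1.0, 13.6]
gripper_width: 0.521
```

The tube is on the floor. I release it and retract straight up.

>>> apply_moves(travel=[[-0.03,0,-0.05],[0,0,0],[0,0,0],[0,0,0],[0,0,0],[-2,0,0],[-3,0,0],[-4,0,0]], turn=[[0,0,0],[0,0,0],[0,0,0],[0,0,0],[0,0,0],[0,0,0],[0,0,0],[0,0,0]], grip=[1,0,0,0,0,0,0,0])

```text
t: 25.57
eef_pos: [0.4802, 0.0211, 0.2124]
tool_rot: [0.704, 0.03, 0.709, -0.029]
contact_force: [-0.0, -0.3, 0.6]
gripper_width: 1.0
```

>>> apply_moves(travel=[[-4,0,0],[-4,0,0],[-3,-3,0],[0,-4,0],[0,-4,0],[0,-4,0],[0,0,0],[0,0,0]], turn=[[0,0,0],[0,0,0],[0,0,0],[0,0,0],[0,0,0],[0,0,0],[0,0,0],[0,0,0]], grip=[0,0,0,0,0,0,0,0])

```text
t: 26.23
eef_pos: [0.4737, -0.1293, 0.3379]
tool_rot: [0.712, 0.026, 0.702, -0.027]
contact_force: [0.2, 0.9, -0.1]
gripper_width: 1.0
```

```bash
python3 - <<'E'
from h import *
tool()
a=eyes.read_camera("scene")[:,:,::-1]; b=eyes.read_camera("top")[:,:,::-1]
P=campose("scene")
def tr(m): m=np.array(m,float); c,s=np.cos(RK[2]),np.sin(RK[2]); return np.c_[RK[0]+c*m[:,0]-s*m[:,1],RK[1]+s*m[:,0]+c*m[:,1],m[:,2]]
g=cv2.cvtColor(a,cv2.COLOR_BGR2GRAY)
print("pad",[(int(round(1000*x)),int(np.mean([g[int(v),int(u)] for u,v in px(P,tr([[x,y,.026] for y in (-.006,0,.006)]))]))) for x in np.arange(.136,.216,.004)])
for c,P in(("scene",P),("top",campose("top"))):
  for d in eyes.masks_of("tube",c)[:1]:
    x,i=cylfit(d["region"],P,sl(-.095,0,RK)[:2],.023,.156); print(c,round(d["score"],2),x.round(4),round(i,2),"want",sl(-.095,0,RK)[:2].round(4))
o=np.zeros((600,790,3),np.uint8); A=cv2.resize(a[150:350,200:420],None,fx=2,fy=2,interpolation=cv2.INTER_CUBIC); B=cv2.resize(b[120:310,180:400],None,fx=1.5,fy=1.5); o[:400,:440]=A; o[:B.shape[0],445:445+B.shape[1]]=B
cv2.imwrite("pics/f.png",o)
E
```

```text
t 26.23 pos [ 0.4737 -0.1293  0.3379] x [ 0.014 -0.002 -1.   ] y [ 0.074  0.997 -0.001] F [ 0.2  0.9 -0.1] w 1.0 q [ 0.94  0.17 -0.89  1.83  0.15  1.19  1.5 ]
pad [(136, 25), (140, 26), (144, 25), (148, 64), (152, 89), (156, 53), (160, 36), (164, 38), (168, 31), (172, 19), (176, 23), (180, 23), (184, 28), (188, 49), (192, 58), (196, 63), (200, 61), (204, 76), (208, 90), (212, 94)]
scene 0.77 [0.4734 0.0244] 0.9 want [0.4783 0.021 ]
top 0.79 [0.4789 0.0195] 0.86 want [0.4783 0.021 ]
```

View pics/f.png

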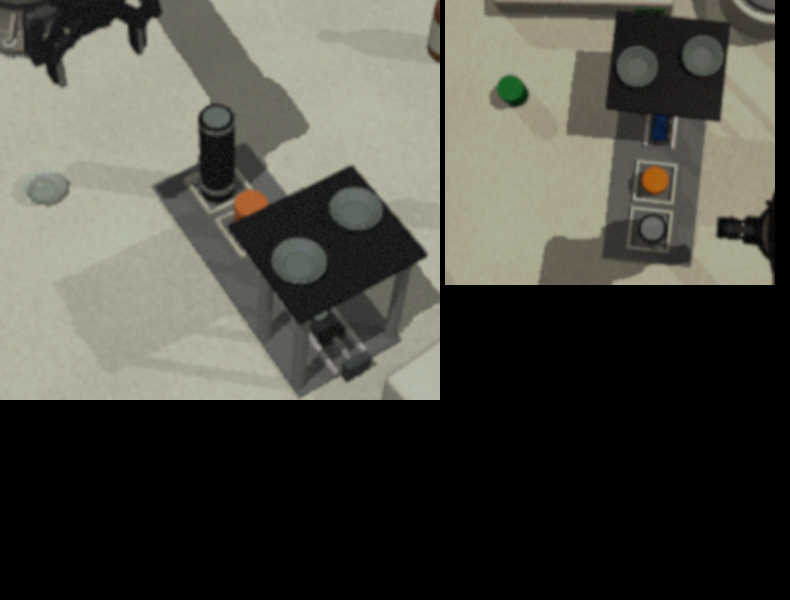

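The tube stands upright in the front bay, the canister in the middle bay, and the slider in the lane against the pad. The other objects have not moved, and the gripper is clear.

```bash
python3 -c "
from station import bot
print(bot.hand_in())"
```

```text
the job is handed in; nothing more can be done
None
```

The rack is loaded in the order you asked for, and the job was handed in at about 26 s of the 72 s allowed.

- **Slider:** It lies in the lane with the blue handle towards the robot. I carried it in by the handle, then pushed it home from behind the handle with closed fingers. The pad gave under a steady 8–9 N, and I stopped about 5 mm after first contact. The scene pictures before and after show the pad's back edge moved about 4–5 mm, and that had not changed at the last check. The pictures are too coarse to show the slider actually touching the pad. That rests on the push force and on the computed position of the slider's front end.
- **Canister:** It stands upright in the middle bay and was lowered until it touched the floor before I let go. One network fit of it in the scene camera failed because the stage hides part of it, but the wrist and top pictures show it well inside the bay.
- **Tube:** It stands upright in the front bay, also lowered to contact before release. The top-camera fit puts it within 2 mm of the bay centre. The scene-camera fit disagrees, about 6 mm off, but the match was loose and both pictures show the tube inside the bay walls.
- **Force:** When I first set the slider on the lane floor, I pressed down once with about 90 N at the wrist, under the 120 N limit, and backed off straight away.
- **Bystanders:** The green canister and all three dishes looked unmoved in the last pictures. The bottle, beaker and tip box were outside those crops, so I did not check them at the end.

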